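Refill the under-sink caddy and swap cup and bottle

ROBOT

A 6-joint arm with a two-finger parallel gripper is mounted at the origin on the work surface. World frame = base frame: x ahead of the robot, y to its left, z up, the work surface at z = 0. Lengths are in m, angles in degrees, forces in N, time in s.
With the tool pointing down it reaches from about 0.4 to 0.825 m from the base axis. Payload 7 kg.
Tool frame: the origin (TCP) lies at the very end of the fingers, on their centre line; the grasp point (between the pads) lies 19 mm behind it; z points along the fingers, y is the line along which they close (so a half turn about z gives the same grasp; the last joint's range is limited). The gripper opens to 88 mm and grips with 3 to 60 N. Pads are 19 mm wide; open, the fingers measure 130 mm over their backs; the gripper's body (78 mm by 193 mm) begins 47 mm behind the grasp point.
Start: joints at [92.596, 20.546, 0.682, 0, -70.136, -16.507], TCP at [0.162, 0.655, 0.227] pointing down, gripper open.
Joint ranges: [-176.03, 176.03], [-82.01, 121.73], [-58.28, 71.71], [-173.87, 95.51], [-174.79, -0.11], [-173.66, 173.66]. Speed limits (degrees/s): [136.94, 136.94, 172.46, 180, 180, 180].

INTERFACE

Orientations are given as [roll, pitch, yaw] about the fixed x, y, z axes, in that order (R = Rz(yaw) Ry(pitch) Rx(roll)).
In Python, from plant import r gives the robot as it stands. The module is installed in compiled form; this text tells all that it offers.
- The arm moves only by the tool jog_arm, never from a script. Its arguments are lists of equal length, an entry for each row: "travel": the shift along the tool's x, y, z each as a share of 50 cm, from -1 to 1, a list of three; "dr": the turn, a rotation vector about the tool's x, y, z each as a share of 360 degrees, from -1 to 1, a list of three; "claw": the opening, from 0 (shut) to 1 (fully open). A call has exactly 10 rows; each row is the pose to reach, as a shift and turn from the pose commanded when the call began, along the tool's axes at that moment, turning the shorter way round; what a row does not reach only later rows make up. A row lasts 1/8 s, in which the tool goes at most 62.5 mm and 10.7 degrees, less where a joint would pass 70% of its speed; a pose out of reach is approached as far as the arm can. A call with a number of a shift or a turn outside -1 to 1 is refused whole. A call with a gripper value outside its range is refused whole. The fingers move at their own pace and stop on an object; "newtons" is the grip in N (left out, the last holds). Time passes only in rows, so rows that repeat a pose let the fingers close, or fill a call up. It gives the time, the measured TCP pose, the force, the opening and the grip force at its end, in the units of the state.
- r.get_state(): the state, without advancing time (a new reading comes with each control period).
- r.capture(name): name is "scene" or "side" or "wrist"; returns a dict with "pixels" (384x512x3 uint8, red, green, blue), "range_z" (384x512 float32, m along the optical axis (not along the pixel's ray), 0 where there is no reading), "fx", "fy", "cx", "cy" (pixels), "position" and "attitude" of the camera in the world; the wrist camera has in their place "hand_eye" (4x4, takes a point from camera to tool coordinates, whose origin is the TCP and whose axes are the flange's). Camera axes: x right, y up, looking along -z (the intrinsics and any distortion apply to the point x, -y, -z); pixel columns grow to the right and rows downward; lengths in m; the calibration is good to about 2 mm. A picture is of the moment at which its call begins: read the wrist's pose just before it.
- r.close_job(): hands the job in; it is judged then, once.
Trained networks look in the newest picture that a camera, given by its name, has taken for a name from the list of things; names that differ only in an ending like _2 or _b are one class to them, and where a whole thing is asked for, a point or a joint stands for the part that bears it (a point fixed in the world has none). Each returns a list of dicts, best first, with "conf" (0 to 1); they miss things now and then, are a little off and sometimes report something else, mostly with a low value. They report only what shows in the picture. A call takes as long as a camera call. They do not tell look-alikes from the thing itself.
- r.boxes_of(name, camera): "extent" ([left, top, right, bottom] in pixels, round what is visible of it).
- r.regions_of(name, camera): "pixels" (384x512 bool, what is visible of it) and "extent" ([left, top, right, bottom] in pixels, round what is visible of it).
- r.tip_of(name, camera): "at" ([column, row] in pixels: a listed point, or the origin of a listed thing).
The state is a dict: "time_s": time; "joints": joint angles; "qd": joint speeds; "joint_torque": joint torques, N m; "tcp_pos": TCP position; "eef_rot": TCP orientation; "contact_force": force on the tool from outside, world axes, zero at the start; "moment": the same for the moment, N m; "gripper_width": finger opening in m; "gripper_force": force on a finger pad.
Only numpy, scipy, OpenCV 4.12 (cv2) and the standard library are available. Lean on these libraries where they do the work, as an engineer would, in place of code of your own. Each camera call takes 0.05 s, during which the arm holds its last target. There are 200 camera calls.

TASK

First pick up the steel cup and pour all its cedar balls into the open white caddy. Then make the emptied cup and the green bottle change places, so that each stands upright inside the drip tray where the other stood, using the spare tray as the halfway place and leaving it empty. Put every steel scourer into the caddy as well and, when everything is in, flip its lid fully shut; never tip the bottle over and leave the funnel and brush where they are.

Things in the scene. Friction and masses are not known exactly. Their poses are not given: they have to be found in the camera images.
- caddy: white plastic caddy fixed to the cupboard floor, an open-topped box 130 mm (its x) by 250 mm (its y) by 90 mm high outside, walls 4 mm, floor 4 mm; origin at the centre of its underside, z up; its hinged lid is on the +x side, which points to the robot's left within about 15 degrees
- caddy_lid (a joint): hinge of the caddy's flip-top lid: 0 = shut, 1.9 = fully open. It starts open, between 1.75 and 1.88, leaning back. The lid is a light plate (0.1 kg) 130 mm from hinge to free edge, 250 mm along the hinge and 6 mm thick; above about 1.5 rad it falls open, below it falls shut by itself
- caddy_lid_hinge (a point): point on the lid's hinge axis, at the middle of the caddy's +x rim, 90 mm up; the hinge runs along the caddy's y
- caddy_lid_handle (a point): point on the white knob, 35 mm out from the lid's outer (upper when shut) face and 100 mm from the hinge, at the middle of the lid's length
- cup: open stainless steel cup, 90 mm high, outside radius 28 mm at the foot widening to 33 mm at 50 mm height, and straight (66 mm wide) from there to the rim; wall 2.5 mm, base 4 mm; origin at the centre of its underside, z towards the mouth; weighs 0.1 to 0.16 kg
- bottle: sealed green glass bottle, 175 mm high: body 64 mm in diameter up to 100 mm, shoulder up to 128 mm, neck 28 mm wide, then a steel cap 32 mm in diameter from 148 to 175 mm height; origin at the centre of its underside, z up; 0.25 to 0.5 kg
- tray_cup: square white plastic drip tray on which the cup stands at the start (the three trays are alike): fixed, 100 by 100 mm, rim 10 mm high and 5 mm thick, its floor 5 mm above the cupboard floor; origin at the centre of its underside, sides along its x and y
- tray_bottle: square white plastic drip tray on which the bottle stands at the start (the three trays are alike): fixed, 100 by 100 mm, rim 10 mm high and 5 mm thick, its floor 5 mm above the cupboard floor; origin at the centre of its underside, sides along its x and y
- tray_spare: square white plastic drip tray that is empty at the start (the three trays are alike): fixed, 100 by 100 mm, rim 10 mm high and 5 mm thick, its floor 5 mm above the cupboard floor; origin at the centre of its underside, sides along its x and y
- ball0: plain cedar-wood freshener ball, 23 mm in diameter, origin at its centre; starts in the cup; ball0 to ball2 are always there, and one to three of ball3 to ball5
- ball1: plain cedar-wood freshener ball, 23 mm in diameter, origin at its centre; starts in the cup; ball0 to ball2 are always there, and one to three of ball3 to ball5
- ball2: plain cedar-wood freshener ball, 23 mm in diameter, origin at its centre; starts in the cup; ball0 to ball2 are always there, and one to three of ball3 to ball5
- ball3: plain cedar-wood freshener ball, 23 mm in diameter, origin at its centre; starts in the cup; ball0 to ball2 are always there, and one to three of ball3 to ball5
- ball4: plain cedar-wood freshener ball, 23 mm in diameter, origin at its centre; starts in the cup; ball0 to ball2 are always there, and one to three of ball3 to ball5
- ball5: plain cedar-wood freshener ball, 23 mm in diameter, origin at its centre; starts in the cup; ball0 to ball2 are always there, and one to three of ball3 to ball5
- scourer0: stainless steel pot scourer, a round pad 64 mm in diameter and 34 mm high lying flat on the cupboard floor, origin at the centre of its underside; 1 to 3 of scourer0..scourer2 are present
- scourer1: stainless steel pot scourer, a round pad 64 mm in diameter and 34 mm high lying flat on the cupboard floor, origin at the centre of its underside; 1 to 3 of scourer0..scourer2 are present
- scourer2: stainless steel pot scourer, a round pad 64 mm in diameter and 34 mm high lying flat on the cupboard floor, origin at the centre of its underside; 1 to 3 of scourer0..scourer2 are present
- funnel: bystander: aluminium funnel standing mouth down, 84 mm wide and 100 mm high, origin under its centre; not to be disturbed
- brush: bystander: brush 200 mm long lying on the cupboard floor, origin under its middle; not to be disturbed
Mind the look-alikes: they are no part of the job. Leave any orange or turquoise look-alike of the cup alone. What is shaped like the tray_spare but blue is not meant.

How it is judged (in metres and radians):
On the way, in this order (a step that is already met when the one before it is completed fails the run):
1. the cup, held in the fingers, is tipped over the caddy to pour (contact force between the fingers and cup above 0.5 N and angle between cup's own z axis and vertical above 0.6 rad and horizontal distance between cup and caddy below 0.25 m).
2. every ball is inside the caddy (x of ball0 in the frame of caddy between -0.063 and 0.063 m and y of ball0 in the frame of caddy between -0.123 and 0.123 m and z of ball0 in the frame of caddy between -0.002 and 0.08 m and x of ball1 in the frame of caddy between -0.063 and 0.063 m and y of ball1 in the frame of caddy between -0.123 and 0.123 m and z of ball1 in the frame of caddy between -0.002 and 0.08 m and x of ball2 in the frame of caddy between -0.063 and 0.063 m and y of ball2 in the frame of caddy between -0.123 and 0.123 m and z of ball2 in the frame of caddy between -0.002 and 0.08 m and x of ball3 in the frame of caddy between -0.063 and 0.063 m and y of ball3 in the frame of caddy between -0.123 and 0.123 m and z of ball3 in the frame of caddy between -0.002 and 0.08 m and x of ball4 in the frame of caddy between -0.063 and 0.063 m and y of ball4 in the frame of caddy between -0.123 and 0.123 m and z of ball4 in the frame of caddy between -0.002 and 0.08 m and x of ball5 in the frame of caddy between -0.063 and 0.063 m and y of ball5 in the frame of caddy between -0.123 and 0.123 m and z of ball5 in the frame of caddy between -0.002 and 0.08 m), for 0.2 s.
3. the cup or the bottle stands upright in the spare tray (((horizontal distance between cup and tray_spare below 0.019 m and z of cup in the frame of tray_spare below 0.009 m and angle between cup's own z axis and vertical below 0.08 rad) or (horizontal distance between bottle and tray_spare below 0.019 m and z of bottle in the frame of tray_spare below 0.009 m and angle between bottle's own z axis and vertical below 0.08 rad))), for 0.2 s.
At the end, for the whole second after the job is handed in: all balls and scourers lie inside the caddy, its lid is shut (joint below 0.05 rad), the bottle stands in the tray where the cup was and the cup in the tray where the bottle was, each upright (within 0.08 rad), down on the tray's floor and within 19 mm of the tray's centre, at rest (all of step 2 and x of scourer0 in the frame of caddy between -0.063 and 0.063 m and y of scourer0 in the frame of caddy between -0.123 and 0.123 m and z of scourer0 in the frame of caddy between -0.002 and 0.08 m and x of scourer1 in the frame of caddy between -0.063 and 0.063 m and y of scourer1 in the frame of caddy between -0.123 and 0.123 m and z of scourer1 in the frame of caddy between -0.002 and 0.08 m and x of scourer2 in the frame of caddy between -0.063 and 0.063 m and y of scourer2 in the frame of caddy between -0.123 and 0.123 m and z of scourer2 in the frame of caddy between -0.002 and 0.08 m and horizontal distance between bottle and tray_cup below 0.019 m and z of bottle in the frame of tray_cup below 0.009 m and angle between each of bottle, cup's own z axis and vertical below 0.08 rad and horizontal distance between cup and tray_bottle below 0.019 m and z of cup in the frame of tray_bottle below 0.009 m and value of joint caddy_lid below 0.05 rad and linear speed of each of cup, bottle below 0.03 m/s); the robot touches nothing.
It fails at once if the bottle is tipped over (angle between bottle's own z axis and vertical above 0.8 rad).
It fails at once if the funnel is moved by more than 40 mm (distance of funnel from where it was at the start of the episode above 0.04 m).
It fails at once if the brush is moved by more than 40 mm (distance of brush from where it was at the start of the episode above 0.04 m).
Of scourer0, scourer1, scourer2 only 1 to 3 are there at a start; the rules pass over those that are not, and their reading is None.
Of ball3, ball4, ball5 only 1 to 3 are there at a start; the rules pass over those that are not, and their reading is None.
At some moment in a run one of scourer0, scourer1, scourer2 may be knocked a few centimetres aside while the robot is not near it.
It also fails if it takes over 210 s, if anything falls off the work surface, if the arm or the gripper's body presses on something with over 40 N, if the wrist force passes 120 N, or if a joint passes its speed limit or range.

## Working session

There is one attempt and no reset: what is moved stays moved. The work goes in short steps, Python scripts to look and compute and a tool call to move; the robot and the scene stay as the last step left them, time stands still between calls to the robot, and variables do not carry over. Pictures are saved under pics/ and viewed, at most 14 in all, crops included, and the job is handed in when it is done.

Besides the shell and the picture viewer there is one more tool, called after "Request:" as name(argument=value, ...), one argument or row to a line, values as JSON. jog_arm: Moves the arm, as the interface text tells. Its arguments: {"type":"object","properties":{"travel":{"type":"array"},"dr":{"type":"array"},"claw":{"type":"array"},"newtons":{"type":"number"}},"required":["travel","dr","claw"]}

```bash
mkdir -p pics
cat > h.py <<'E'
import numpy as np, cv2
from scipy.spatial.transform import Rotation as R
from plant import r
def T_tool():
    s=r.get_state(); T=np.eye(4); T[:3,3]=s["tcp_pos"]; T[:3,:3]=R.from_euler("xyz",s["eef_rot"],degrees=True).as_matrix(); return T
def cap(name):
    T=T_tool() if name=="wrist" else None
    c=r.capture(name)
    if name=="wrist": M=T@np.array(c["hand_eye"])
    else:
        M=np.eye(4); M[:3,3]=c["position"]; a=np.array(c["attitude"],float)
        M[:3,:3]=a if a.shape==(3,3) else R.from_euler("xyz",a,degrees=True).as_matrix()
    z=c["range_z"]; v,u=np.mgrid[:z.shape[0],:z.shape[1]]
    P=np.stack([(u-c["cx"])/c["fx"]*z,-(v-c["cy"])/c["fy"]*z,-z],-1)@M[:3,:3].T+M[:3,3]
    P[z==0]=np.nan
    return c,P
def save(c,f,crop=None,k=1):
    im=c["pixels"][...,::-1]
    if crop: im=im[crop[1]:crop[3],crop[0]:crop[2]]
    cv2.imwrite("pics/"+f,cv2.resize(im,None,fx=k,fy=k,interpolation=cv2.INTER_CUBIC))
E
python3 - <<'E'
from h import *
print(r.get_state())
for n in("scene","side","wrist"):
    c,P=cap(n); print(n,{k:(v if np.ndim(v)<3 and np.size(v)<20 else 0) for k,v in c.items()}); save(c,n+"0.png",k=1.5)
    np.savez("/tmp/"+n,px=c["pixels"],P=P)
    for t in ["caddy","cup","bottle","tray_cup","scourer0","funnel","brush","caddy_lid_handle"]:
        for d in r.regions_of(t,n):
            m=d["pixels"]; q=P[m]; q=q[~np.isnan(q[:,0])]
            if len(q): print(t,round(d["conf"],2),np.round(d["extent"]).tolist(),"med",np.median(q,0).round(3),"lo",np.percentile(q,3,0).round(3),"hi",np.percentile(q,97,0).round(3),c["pixels"][m].mean(0).round())
E
```

```text
{'time_s': 0.0, 'joints': array([ 9.25961375e+01,  2.05923280e+01,  6.31816604e-01, -2.12450284e-02,
       -7.01360329e+01, -1.65081148e+01]), 'qd': array([ 0.05051761, -0.01571816, -0.1124766 , -0.06996312,  0.07134774,
       -0.06629926]), 'joint_torque': array([-1.27568356e-06, -5.82721245e+01,  2.93058693e+01,  6.99716493e+00,
        7.05792612e-03, -1.60461550e-04]), 'tcp_pos': array([0.16217955, 0.65469993, 0.22559421]), 'eef_rot': array([ 1.79901760e+02, -8.28783408e-03, -1.39192058e+01]), 'contact_force': array([-0.47824898, -0.58715424,  0.15189859]), 'moment': array([ 0.01398798, -0.02746822,  0.01357215]), 'gripper_force': 0.0, 'gripper_width': 0.08738265294747719}
scene {'pixels': 0, 'range_z': 0, 'fx': 445.7355035986723, 'fy': 445.7355035986723, 'cx': 259.9891707268364, 'cy': 193.6455221640968, 'position': array([ 0.93895499, -0.63154178,  1.26306628]), 'attitude': array([35.56541215,  0.60722328, 30.20228679])}
caddy 0.72 [262.0, 94.0, 352.0, 193.0] med [0.539 0.371 0.083] lo [0.418 0.237 0.003] hi [0.66  0.417 0.207] [116. 111. 107.]
cup 0.84 [183.0, 191.0, 209.0, 2
[... 3291 characters left out ...]
0.018] lo [ 0.33   0.35  -0.001] hi [0.395 0.53  0.022] [157. 141. 123.]
caddy_lid_handle 0.75 [154.0, 84.0, 232.0, 144.0] med [0.523 0.394 0.155] lo [0.415 0.369 0.095] hi [0.648 0.419 0.209] [132. 122. 113.]
wrist {'pixels': 0, 'range_z': 0, 'fx': 277.31603455516756, 'fy': 277.31603455516756, 'cx': 254.8046863289019, 'cy': 192.44585768968201, 'hand_eye': array([[-7.54210800e-04,  9.64634155e-01,  2.63591308e-01,
         7.15808033e-02],
       [ 9.99999535e-01,  8.85947895e-04, -3.80912222e-04,
        -1.22284283e-03],
       [-6.00969103e-04,  2.63590898e-01, -9.64634375e-01,
        -1.57356422e-01],
       [ 0.00000000e+00,  0.00000000e+00,  0.00000000e+00,
         1.00000000e+00]])}
```

View pics/scene0.png

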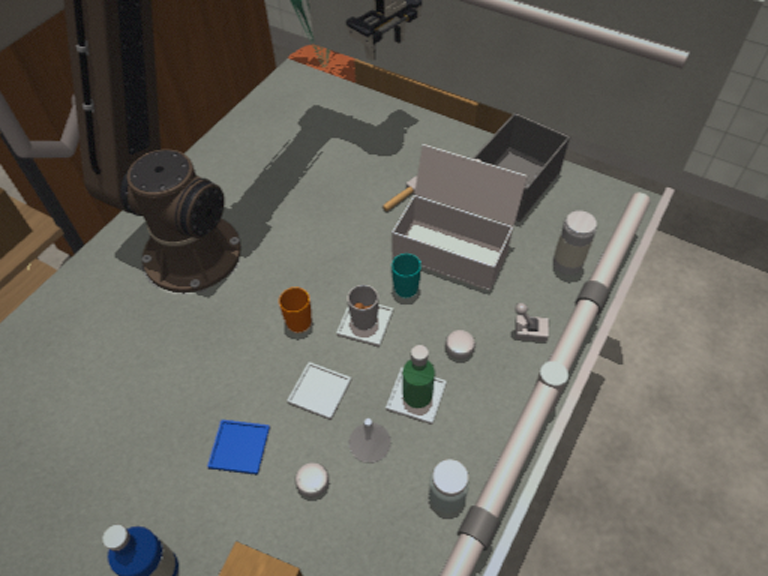

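View pics/side0.png

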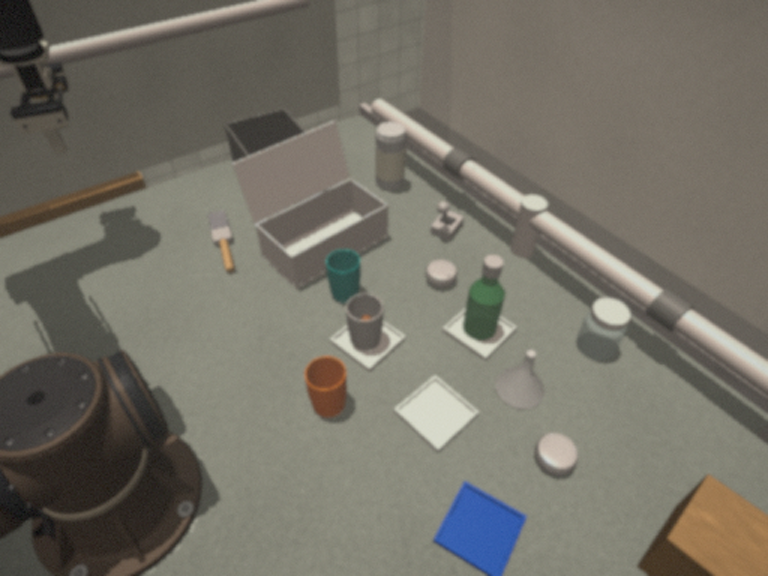

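Scene view: the steel cup with balls stands at (362,308), between an orange one (295,310) and a turquoise one (405,275). The bottle is at (418,380), the white spare tray at (320,390) and the blue look-alike tray at (240,447). The scourers are at (460,345) and (312,480), and the caddy is at (455,230) with its lid leaning towards +y. I'll fit the geometry next and make one confirming crop.

```bash
cat >> h.py <<'E'
from scipy.optimize import least_squares
def circ(p,rad,c0):
    f=lambda c:np.hypot(p[:,0]-c[0],p[:,1]-c[1])-rad
    return least_squares(f,c0,loss="soft_l1",f_scale=.003).x
E
python3 - <<'E'
from h import *
A={n:np.load(f"/tmp/{n}.npz") for n in("scene","side")}
def pts(x0,x1,y0,y1,z0,z1,n):
    P=A[n]["P"].reshape(-1,3);C=A[n]["px"].reshape(-1,3).astype(int)
    m=(P[:,0]>x0)&(P[:,0]<x1)&(P[:,1]>y0)&(P[:,1]<y1)&(P[:,2]>z0)&(P[:,2]<z1)
    return P[m],C[m]
for n in A:
    print(n)
    for nm,c,rad,z0,z1 in [("cup",(.463,.038),.033,.06,.1),("orange",(.337,-.036),.033,.06,.1),("turq",(.499,.164),.033,.06,.1),("bottle",(.655,-.073),.032,.03,.1),("cap",(.655,-.073),.016,.155,.178),("sc0",(.68,.077),.032,.006,.03),("sc1",(.572,-.33),.032,.006,.03),("funnelbase",(.625,-.205),.042,0.004,.012)]:
        p,_=pts(c[0]-.05,c[0]+.05,c[1]-.05,c[1]+.05,z0,z1,n); print(nm,len(p),circ(p,rad,c).round(4), p[:,2].max().round(3))
    for nm,b in [("spare",(.42,.62,-.18,-.02)),("tcup",(.38,.55,-.05,.12)),("tbot",(.57,.74,-.15,.02))]:
        p,C=pts(*b,.002,.02,n); w=(C.min(1)>90)&(np.ptp(C,axis=1)<45); p=p[w]
        # keep central cluster
        img=np.zeros((400,400),np.uint8); ij=((p[:,:2]-np.array([b[0],b[2]]))*1000).astype(int); img[ij[:,1],ij[:,0]]=255
        img=cv2.morphologyEx(img,cv2.MORPH_CLOSE,np.ones((9,9)))
        k,l,s,ce=cv2.connectedComponentsWithStats(img); i=1+s[1:,4].argmax()
        (cx,cy),wh,an=cv2.minAreaRect(np.argwhere(l==i)[:,::-1].astype(np.float32)); print(nm,(b[0]+cx/1000).__round__(4),(b[2]+cy/1000).__round__(4),np.round(wh),round(an,1))
    p,_=pts(.37,.72,.2,.40,.08,.096,n); (c,wh,an)=cv2.minAreaRect((p[:,:2]*1000).astype(np.float32)); print("caddyrim",np.round(c),np.round(wh),an)
    p,_=pts(.35,.72,.36,.5,.12,.25,n); 
    for z in(.13,.16,.19,.205): q=p[abs(p[:,2]-z)<.006]; print("lid",z,q[:,0].min().round(3),q[:,0].max().round(3),np.polyfit(q[:,0],q[:,1],1).round(3))
    for b in [(.3,.8,.45,.7),(.75,1.1,-.4,.0),(.75,1.1,0,.5),(.45,.75,-.6,-.37)]:
        p,_=pts(*b,.04,.6,n); print("clutter",b,len(p),p.min(0).round(3) if len(p) else"",p.max(0).round(3) if len(p) else "")
im=np.hstack([A["scene"]["px"][150:290,170:330],A["side"]["px"][150:290,190:350]])[...,::-1]
cv2.imwrite("pics/crop1.png",cv2.resize(im,None,fx=2.5,fy=2.5,interpolation=cv2.INTER_CUBIC))
E
```

```text
scene
cup 274 [0.4637 0.0393] 0.1
orange 250 [ 0.3374 -0.0362] 0.096
turq 232 [0.4994 0.1642] 0.095
bottle 221 [ 0.6557 -0.0624] 0.1
cap 46 [ 0.6553 -0.0623] 0.178
sc0 109 [0.6808 0.0827] 0.03
sc1 143 [ 0.5702 -0.3248] 0.03
funnelbase 151 [ 0.6216 -0.2005] 0.012
spare 0.5195 -0.1005 [159. 199.] 90.0
tcup 0.4645 0.0345 [169. 169.] 90.0
tbot 0.6545 -0.0655 [169. 169.] 0.0
caddyrim [540. 310.] [253. 144.] 5.349627494812012
lid 0.13 0.408 0.657 [0.104 0.33 ]
lid 0.16 0.409 0.657 [0.097 0.344]
lid 0.19 0.406 0.655 [0.102 0.352]
lid 0.205 0.407 0.655 [0.098 0.36 ]
clutter (0.3, 0.8, 0.45, 0.7) 794 [0.488 0.45  0.04 ] [0.797 0.7   0.185]
clutter (0.75, 1.1, -0.4, 0.0) 3043 [ 0.77  -0.376  0.041] [ 0.916 -0.     0.135]
clutter (0.75, 1.1, 0, 0.5) 2802 [0.755 0.    0.04 ] [0.915 0.5   0.158]
clutter (0.45, 0.75, -0.6, -0.37) 955 [ 0.45  -0.6    0.041] [ 0.666 -0.482  0.15 ]
side
cup 448 [0.4632 0.0391] 0.098
orange 435 [ 0.337  -0.0364] 0.092
turq 350 [0.4992 0.1647] 0.093
bottle 402 [ 0.6568 -0.0625] 0.1
cap 99 [ 0.6569 -0.0624] 0.178
sc0 141 [0.6826 0.0827] 0.03
sc1 231 [ 0.5732 -0.3255] 0.03
funnelbase 149 [ 0.6272 -0.199 ] 0.012
spare 0.473 -0.138 [ 84. 106.] 90.0
tcup 0.4699 0.0342 [112. 109.] 14.6
tbot 0.6504 -0.0673 [104. 107.] 16.3
caddyrim [543. 293.] [252. 174.] 5.98722505569458
lid 0.13 0.41 0.657 [0.101 0.333]
lid 0.16 0.409 0.657 [0.101 0.343]
lid 0.19 0.408 0.654 [0.1   0.354]
lid 0.205 0.406 0.654 [0.101 0.358]
clutter (0.3, 0.8, 0.45, 0.7) 409 [0.494 0.551 0.04 ] [0.665 0.7   0.122]
clutter (0.75, 1.1, -0.4, 0.0) 3543 [ 0.768 -0.4    0.04 ] [ 0.914 -0.     0.13 ]
clutter (0.75, 1.1, 0, 0.5) 2655 [0.754 0.    0.04 ] [0.914 0.499 0.153]
clutter (0.45, 0.75, -0.6, -0.37) 3844 [ 0.545 -0.594  0.04 ] [ 0.675 -0.483  0.114]
```

View pics/crop1.png

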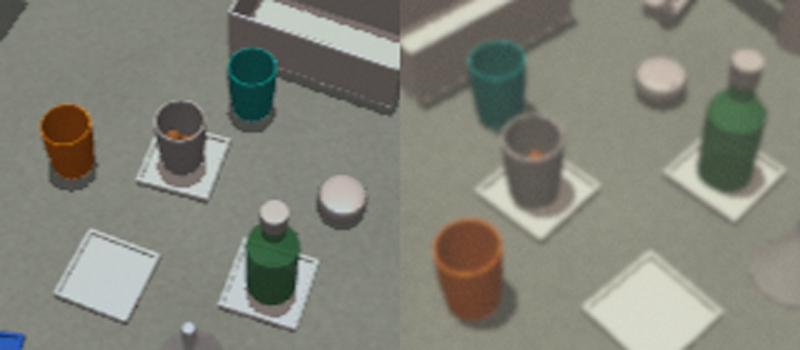

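The crop confirms the steel cup with orange balls sits between the two coloured look-alikes, and the white tray is the spare one. Next I'll refine the spare tray and plan the first moves.

```bash
cat >> h.py <<'E'
def Rdown(yaw,lean=0,laz=0):
    """tool down with yaw; then gripper leaned by `lean` deg so its body goes toward world azimuth laz"""
    ax=np.cross([0,0,1],[np.cos(np.radians(laz)),np.sin(np.radians(laz)),0])
    return R.from_rotvec(np.radians(lean)*ax)*R.from_euler("xyz",[180,0,yaw],degrees=True)
def plan(*tg):
    """tg: (tcp pos, Rotation) targets in order; prints travel, dr relative to the pose now"""
    T=T_tool(); R0=R.from_matrix(T[:3,:3])
    for p,Q in tg:
        print("travel",(R0.inv().apply(np.array(p)-T[:3,3])/.5).round(4).tolist(),"dr",((R0.inv()*Q).as_rotvec(degrees=True)/360).round(4).tolist())
def st():
    s=r.get_state(); print("t",round(s["time_s"],2),"tcp",s["tcp_pos"].round(4),"rot",s["eef_rot"].round(1),"q",s["joints"].round(0),"F",s["contact_force"].round(1),"w",round(s["gripper_width"],4),"g",round(s["gripper_force"],1))
E
python3 - <<'E'
from h import *
from scipy.optimize import minimize
for n in("scene","side"):
    A=np.load(f"/tmp/{n}.npz"); P=A["P"].reshape(-1,3); C=A["px"].reshape(-1,3).astype(int)
    for nm,c in [("spare",(.51,-.10)),("tcup",(.464,.037)),("tbot",(.655,-.064))]:
        m=(abs(P[:,0]-c[0])<.09)&(abs(P[:,1]-c[1])<.09)&(P[:,2]<.02)&(P[:,2]>-.01)&(C.mean(1)>145)&(np.ptp(C,axis=1)<40)
        p=P[m,:2]; 
        for _ in range(3): 
            (cx,cy),wh,an=cv2.minAreaRect(p.astype(np.float32)*1000); d=np.hypot(*(p-np.median(p,0)).T); p=p[d<.075]
        print(n,nm,len(p),round(cx,1),round(cy,1),np.round(wh),round(an,1))
Q=Rdown(-90,40,-90); z=Q.apply([0,0,1]); g=np.array([.4635,.039,.070])+.019*z
print(g,z); plan(([.162,.655,.32],Rdown(-13.9)),([.40,.30,.32],Rdown(-90)),(g-.15*z,Q),(g,Q))
E
```

```text
scene spare 780 472.4 -145.8 [101.  98.] 6.0
scene tcup 305 467.7 37.7 [102. 103.] 12.8
scene tbot 393 655.1 -65.7 [102. 102.] 11.6
side spare 1287 477.5 -145.7 [111.  98.] 6.1
side tcup 416 462.9 41.1 [ 95. 111.] 11.9
side tbot 440 650.1 -61.9 [ 98. 109.] 11.1
[0.4635     0.05121296 0.05544516] [-1.66533454e-16  6.42787610e-01 -7.66044443e-01]
travel [-0.0005, 0.0005, -0.1869] dr [0.0, 0.0, -0.0]
travel [0.6323, 0.5752, -0.1869] dr [0.0, 0.0, 0.2114]
travel [0.9215, 1.2149, 0.1124] dr [0.0736, -0.094, 0.2022]
travel [0.8752, 1.0277, 0.3422] dr [0.0736, -0.094, 0.2022]
```

Request:
jog_arm(
  travel=[
    [0,0,-0.1],
    [0,0,-0.187],
    [0.632,0.575,-0.187],
    [0.632,0.575,-0.187],
    [0.632,0.575,-0.187],
    [0.632,0.575,-0.187],
    [0.632,0.575,-0.187],
    [0.632,0.575,-0.187],
    [0.632,0.575,-0.187],
    [0.632,0.575,-0.187],
  ],
  dr=[
    [0,0,0],
    [0,0,0],
    [0,0,0.211],
    [0,0,0.211],
    [0,0,0.211],
    [0,0,0.211],
    [0,0,0.211],
    [0,0,0.211],
    [0,0,0.211],
    [0,0,0.211],
  ],
  claw=[1,1,1,1,1,1,1,1,1,1],
)

```text
time_s: 2.6
tcp_pos: [0.4012, 0.2974, 0.3206]
eef_rot: [-180.0, 0.0, -90.2]
contact_force: [0.1, 0.6, -0.4]
gripper_width: 0.0875
gripper_force: 0.0
```

Run:
```python
from h import *
st()
Q=Rdown(-90,40,-90); z=Q.apply([0,0,1]); g=np.array([.4635,.039,.070])+.019*z
plan((g-.17*z,Q),(g,Q))
```

```text
t 2.6 tcp [0.4012 0.2974 0.3206] rot [-180.     0.   -90.2] q [ 59.   1. -12.   0. -77. -59.] F [ 0.1  0.6 -0.4] w 0.0875 g 0.0
travel [0.7107, -0.1274, 0.2696] dr [-0.0003, -0.111, -0.0006]
travel [0.4923, -0.1263, 0.5302] dr [-0.0003, -0.111, -0.0006]
```

Request:
jog_arm(
  travel=[
    [0.711,-0.127,0.27],
    [0.711,-0.127,0.27],
    [0.711,-0.127,0.27],
    [0.711,-0.127,0.27],
    [0.711,-0.127,0.27],
    [0.711,-0.127,0.27],
    [0.711,-0.127,0.27],
    [0.711,-0.127,0.27],
    [0.711,-0.127,0.27],
    [0.711,-0.127,0.27],
  ],
  dr=[
    [0,-0.111,0],
    [0,-0.111,0],
    [0,-0.111,0],
    [0,-0.111,0],
    [0,-0.111,0],
    [0,-0.111,0],
    [0,-0.111,0],
    [0,-0.111,0],
    [0,-0.111,0],
    [0,-0.111,0],
  ],
  claw=[1,1,1,1,1,1,1,1,1,1],
)

```text
time_s: 3.85
tcp_pos: [0.4644, -0.0541, 0.1856]
eef_rot: [-179.9, 40.0, -89.8]
contact_force: [0.1, -0.4, 1.4]
gripper_width: 0.0877
gripper_force: 0.0
```

Run:
```python
from h import *
st()
c,P=cap("wrist"); save(c,"w1.png")
p=P.reshape(-1,3); m=(np.hypot(p[:,0]-.4635,p[:,1]-.039)<.045)&(p[:,2]>.07)&(p[:,2]<.105); print(m.sum(), circ(p[m],.032,(.4635,.039)) if m.sum()>20 else "")
Q=Rdown(-90,40,-90); z=Q.apply([0,0,1]); g=np.array([.4635,.039,.070])+.019*z
plan((g-.05*z,Q),(g,Q))
```

```text
t 3.85 tcp [ 0.4644 -0.0541  0.1856] rot [-179.9   40.   -89.8] q [-17.  15.  -9. -38. -81.  29.] F [ 0.1 -0.4  1.4] w 0.0877 g 0.0
2183 [0.46704128 0.03922949]
travel [0.0065, 0.0013, 0.2349] dr [0.0003, -0.0001, 0.0006]
travel [0.0064, 0.0011, 0.3349] dr [0.0003, -0.0001, 0.0006]
```

View pics/w1.png

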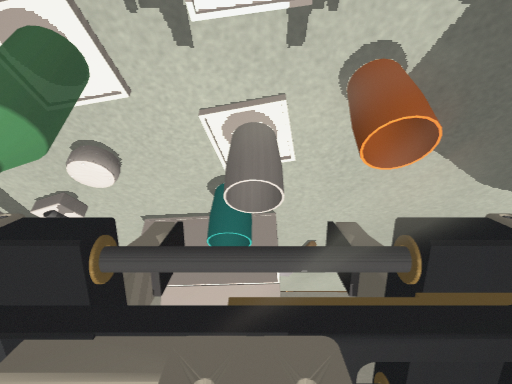

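The wrist view shows the steel cup centred between the fingers at column 254, with the orange and turquoise cups clear. Closing in.

Request:
jog_arm(
  travel=[
    [0.006,0,0.12],
    [0.006,0,0.2],
    [0.006,0,0.27],
    [0.006,0,0.31],
    [0.006,0,0.335],
    [0.006,0,0.335],
    [0.006,0,0.335],
    [0.006,0,0.335],
    [0.006,0,0.335],
    [0.006,0,0.335],
  ],
  dr=[
    [0,0,0],
    [0,0,0],
    [0,0,0],
    [0,0,0],
    [0,0,0],
    [0,0,0],
    [0,0,0],
    [0,0,0],
    [0,0,0],
    [0,0,0],
  ],
  claw=[1,1,1,1,1,1,0.5,0.5,0.5,0.5],
  newtons=20,
)

```text
time_s: 5.15
tcp_pos: [0.4645, 0.0496, 0.0552]
eef_rot: [-179.9, 39.9, -89.8]
contact_force: [0.4, -1.8, 3.8]
gripper_width: 0.065
gripper_force: 20.0
```

Run:
```python
from h import *
st()
Q=Rdown(-90,40,-90); z=Q.apply([0,0,1]); g=np.array(r.get_state()["tcp_pos"])
plan((g+[0,0,.02],Q),(g+[0,0,.27],Q),([.535,.255,.335],Q))
```

```text
t 5.15 tcp [0.4645 0.0496 0.0552] rot [-179.9   39.9  -89.8] q [ -7.  22. -19. -46. -63.  34.] F [ 0.4 -1.8  3.8] w 0.065 g 20.0
travel [-0.0257, -0.0, -0.0307] dr [0.0, -0.0002, 0.0003]
travel [-0.3467, -0.0006, -0.414] dr [0.0, -0.0002, 0.0003]
travel [-0.6739, -0.1424, -0.1654] dr [0.0, -0.0002, 0.0003]
```

Request:
jog_arm(
  travel=[
    [-0.026,0,-0.031],
    [-0.12,0,-0.143],
    [-0.2,0,-0.24],
    [-0.28,0,-0.334],
    [-0.347,0,-0.414],
    [-0.41,-0.027,-0.366],
    [-0.48,-0.055,-0.318],
    [-0.54,-0.083,-0.27],
    [-0.61,-0.114,-0.218],
    [-0.674,-0.142,-0.165],
  ],
  dr=[
    [0,0,0],
    [0,0,0],
    [0,0,0],
    [0,0,0],
    [0,0,0],
    [0,0,0],
    [0,0,0],
    [0,0,0],
    [0,0,0],
    [0,0,0],
  ],
  claw=[0.5,0.5,0.5,0.5,0.5,0.5,0.5,0.5,0.5,0.5],
)

```text
time_s: 6.4
tcp_pos: [0.5339, 0.2567, 0.3358]
eef_rot: [-180.0, 39.9, -89.8]
contact_force: [0.8, 0.2, -1.5]
gripper_width: 0.0649
gripper_force: 20.0
```

Run:
```python
from h import *
st()
Q=Rdown(-90,40,-90)
# pour: keep the cup-mouth target; grasp point ahead of TCP by 19mm back
for th in(30,60,80,100,118):
    Qp=R.from_euler("x",-th,degrees=True)*Q
    z=Qp.apply([0,0,1]); u=R.from_euler("x",-th,degrees=True).apply([0,0,1])
    gp=np.array([.535,.262,.325]); plan((gp+.019*z,Qp))
    print(th,"mouth",gp+.025*u,"palm",gp-.047*z)
```

```text
t 6.4 tcp [0.5339 0.2567 0.3358] rot [-180.    39.9  -89.8] q [ 18.   6.   0. -40. -74. -10.] F [ 0.8  0.2 -1.5] w 0.0649 g 20.0
travel [0.0246, -0.0022, 0.0563] dr [0.0001, 0.0832, 0.0004]
30 mouth [0.535      0.2745     0.34665064] palm [0.535      0.25383854 0.37128596]
travel [0.0385, -0.0021, 0.0424] dr [0.0, 0.1665, 0.0004]
60 mouth [0.535      0.28365064 0.3375    ] palm [0.535      0.27807495 0.36916555]
travel [0.0431, -0.0021, 0.03] dr [-0.0001, 0.2221, 0.0004]
80 mouth [0.535      0.28662019 0.3293412 ] palm [0.535      0.29221102 0.36100409]
travel [0.0431, -0.0021, 0.0168] dr [-0.0002, 0.2776, 0.0004]
100 mouth [0.535      0.28662019 0.3206588 ] palm [0.535      0.30270319 0.3485    ]
travel [0.0392, -0.0021, 0.0056] dr [-0.0002, 0.3276, 0.0004]
118 mouth [0.535      0.28407369 0.31326321] palm [0.535      0.30797294 0.33477185]
```

Request:
jog_arm(
  travel=[
    [0.03,0,0.06],
    [0.05,0,0.11],
    [0.069,-0.002,0.15],
    [0.076,-0.002,0.145],
    [0.08,-0.002,0.14],
    [0.083,-0.002,0.136],
    [0.086,-0.002,0.13],
    [0.0875,-0.002,0.123],
    [0.0875,-0.002,0.123],
    [0.0875,-0.002,0.123],
  ],
  dr=[
    [0,0.028,0],
    [0,0.056,0],
    [0,0.083,0],
    [0,0.111,0],
    [0,0.139,0],
    [0,0.167,0],
    [0,0.195,0],
    [0,0.222,0],
    [0,0.222,0],
    [0,0.222,0],
  ],
  claw=[0.5,0.5,0.5,0.5,0.5,0.5,0.5,0.5,0.5,0.5],
)

```text
time_s: 7.65
tcp_pos: [0.5354, 0.2617, 0.2597]
eef_rot: [-179.9, -39.8, -89.9]
contact_force: [-0.5, 0.7, -1.5]
gripper_width: 0.0648
gripper_force: 20.0
```

Run:
```python
from h import *
st()
Q=Rdown(-90,40,-90)
for th in(90,100,110,120):
    Qp=R.from_euler("x",-th,degrees=True)*Q; z=Qp.apply([0,0,1]); plan((np.array([.535,.275,.275])+.019*z,Qp))
c,P=cap("side"); save(c,"s1.png",(100,40,320,240),3)
```

```text
t 7.65 tcp [0.5354 0.2617 0.2597] rot [-179.9  -39.8  -89.9] q [ 57.  28.  -3.  20. -94. -62.] F [-0.5  0.7 -1.5] w 0.0648 g 20.0
travel [0.006, 0.0008, -0.0031] dr [-0.0003, 0.0282, 0.0001]
travel [0.0124, 0.0008, -0.0049] dr [-0.0003, 0.056, 0.0001]
travel [0.0184, 0.0008, -0.0077] dr [-0.0003, 0.0838, 0.0001]
travel [0.0238, 0.0008, -0.0115] dr [-0.0003, 0.1116, 0.0]
```

View pics/s1.png

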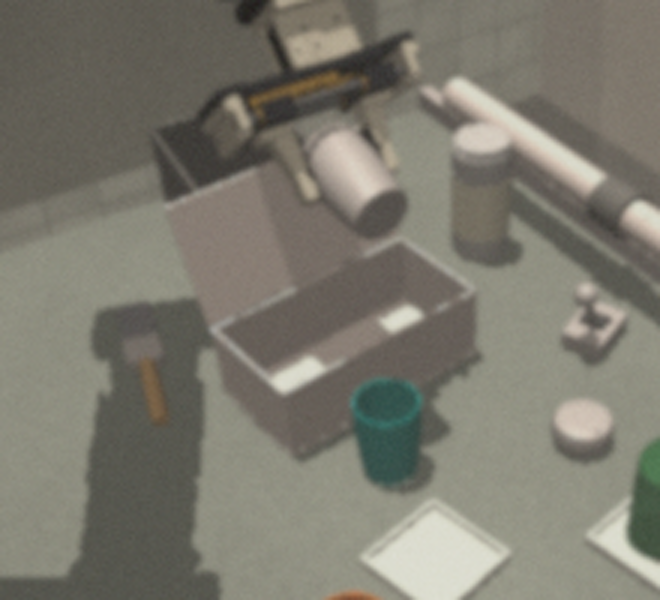

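The cup is held tipped over the caddy, mouth towards the lid; the lid is clear. Next I'll pour slowly to about 120°.

Request:
jog_arm(
  travel=[
    [0.003,0,-0.001],
    [0.006,0,-0.003],
    [0.009,0,-0.004],
    [0.012,0,-0.005],
    [0.015,0,-0.006],
    [0.018,0,-0.008],
    [0.021,0,-0.01],
    [0.024,0,-0.0115],
    [0.024,0,-0.0115],
    [0.024,0,-0.0115],
  ],
  dr=[
    [0,0.014,0],
    [0,0.028,0],
    [0,0.042,0],
    [0,0.056,0],
    [0,0.07,0],
    [0,0.084,0],
    [0,0.098,0],
    [0,0.112,0],
    [0,0.112,0],
    [0,0.112,0],
  ],
  claw=[0.5,0.5,0.5,0.5,0.5,0.5,0.5,0.5,0.5,0.5],
)

```text
time_s: 8.95
tcp_pos: [0.5359, 0.2557, 0.2724]
eef_rot: [-179.4, -80.0, -90.5]
contact_force: [-0.3, -0.3, -0.9]
gripper_width: 0.0647
gripper_force: 20.0
```

Run:
```python
from h import *
st()
c,P=cap("scene"); save(c,"p1.png",(240,80,380,220),3)
c,P2=cap("side"); im=cv2.imread("pics/p1.png"); b=cv2.resize(c["pixels"][70:210,140:280,::-1],(420,420)); cv2.imwrite("pics/p1.png",np.hstack([im[:,:380],b[:,:380]]))
Q=Rdown(-90,40,-90); 
plan(([.5,.2,.33],Q),([.4745,-.146,.30],Q))
```

```text
t 8.95 tcp [0.5359 0.2557 0.2724] rot [-179.4  -80.   -90.5] q [  61.   45.   -4.   32. -116.  -69.] F [-0.3 -0.3 -0.9] w 0.0647 g 20.0
travel [0.1325, 0.0715, 0.09] dr [-0.0004, -0.3334, 0.0002]
travel [0.1933, 0.1239, 0.7819] dr [-0.0004, -0.3334, 0.0002]
```

View pics/p1.png

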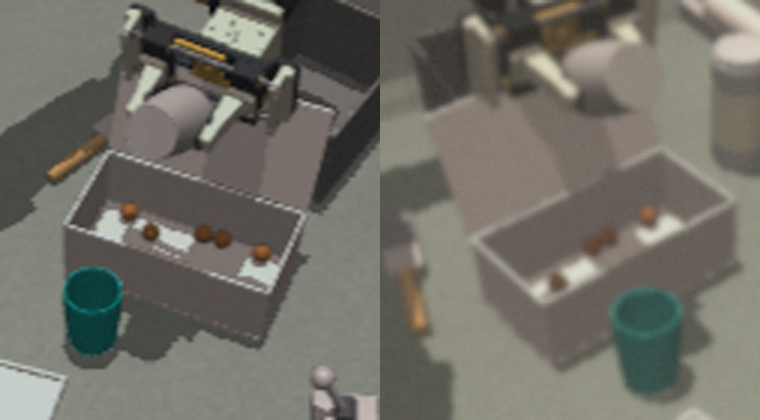

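Five balls lie in the caddy at (130,212), (150,232), (203,233), (222,238) and (262,252). I'll bring the cup upright and check that nothing is left in it.

Request:
jog_arm(
  travel=[
    [0.04,0.0,0.02],
    [0.08,0.02,0.04],
    [0.1,0.04,0.06],
    [0.13,0.07,0.09],
    [0.13,0.07,0.09],
    [0.13,0.07,0.09],
    [0.13,0.07,0.09],
    [0.13,0.07,0.09],
    [0.13,0.07,0.09],
    [0.13,0.07,0.09],
  ],
  dr=[
    [0,-0.028,0],
    [0,-0.056,0],
    [0,-0.084,0],
    [0,-0.112,0],
    [0,-0.14,0],
    [0,-0.168,0],
    [0,-0.196,0],
    [0,-0.224,0],
    [0,-0.252,0],
    [0,-0.28,0],
  ],
  claw=[0.5,0.5,0.5,0.5,0.5,0.5,0.5,0.5,0.5,0.5],
)

```text
time_s: 10.3
tcp_pos: [0.5003, 0.2007, 0.3307]
eef_rot: [-179.7, 21.0, -89.7]
contact_force: [-0.4, -0.2, -1.3]
gripper_width: 0.0643
gripper_force: 20.0
```

Run:
```python
from h import *
st()
c,P=cap("scene")
g=np.array([.5,.19,.36]); m=(np.linalg.norm(P-g,axis=-1)<.1); v,u=np.where(m); print(u.min(),u.max(),v.min(),v.max())
cu,cv=int(np.median(u)),int(np.median(v)); save(c,"c1.png",(cu-60,max(cv-60,0),cu+60,cv+60),4)
Q=Rdown(-90,40,-90); z=Q.apply([0,0,1]); g=np.array([.4745,-.146,.070])+.019*z
plan((g+[0,0,.16],Q),(g+[0,0,.003],Q))
```

```text
t 10.3 tcp [0.5003 0.2007 0.3307] rot [-179.7   21.   -89.7] q [ 29.   2.  -5. -19. -74. -25.] F [-0.4 -0.2 -1.3] w 0.0643 g 20.0
242 306 93 138
travel [0.7039, 0.0524, -0.0299] dr [-0.0007, -0.0515, 0.0004]
travel [0.8188, 0.054, 0.2623] dr [-0.0007, -0.0515, 0.0004]
```

View pics/c1.png

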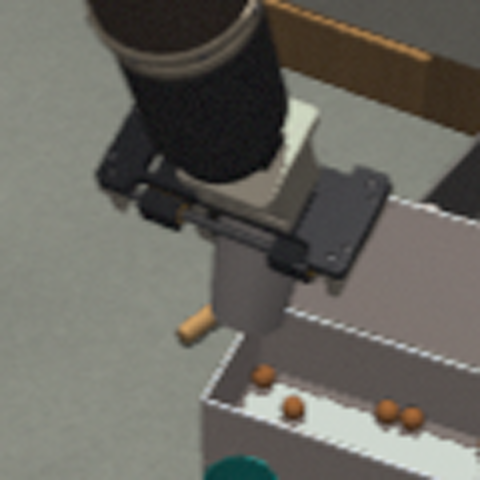

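Request:
jog_arm(
  travel=[
    [0.1,0.007,-0.03],
    [0.2,0.015,-0.03],
    [0.3,0.022,-0.03],
    [0.4,0.03,-0.03],
    [0.5,0.037,-0.03],
    [0.6,0.045,-0.03],
    [0.704,0.052,-0.03],
    [0.704,0.052,-0.03],
    [0.704,0.052,-0.03],
    [0.704,0.052,-0.03],
  ],
  dr=[
    [0,-0.01,0],
    [0,-0.02,0],
    [0,-0.03,0],
    [0,-0.04,0],
    [0,-0.0515,0],
    [0,-0.0515,0],
    [0,-0.0515,0],
    [0,-0.0515,0],
    [0,-0.0515,0],
    [0,-0.0515,0],
  ],
  claw=[0.5,0.5,0.5,0.5,0.5,0.5,0.5,0.5,0.5,0.5],
)

```text
time_s: 11.6
tcp_pos: [0.4756, -0.1336, 0.2196]
eef_rot: [-179.9, 39.0, -89.7]
contact_force: [-0.7, 0.1, 0.2]
gripper_width: 0.0648
gripper_force: 20.0
```

Run:
```python
from h import *
st()
for n in("scene","side"):
    c,P=cap(n)
    save(c,n+"2.png",k=1.5)
    hsv=cv2.cvtColor(c["pixels"],cv2.COLOR_RGB2HSV); m=cv2.inRange(hsv,(3,110,50),(18,255,255))
    k,l,s,ce=cv2.connectedComponentsWithStats(m)
    for i in range(1,k):
        if 8<s[i,4]<400: print(n,ce[i].round(),s[i,4],np.nanmedian(P[l==i],0).round(3))
    print([(d["conf"],np.round(d["extent"]).tolist()) for d in r.boxes_of("ball0",n)])
Q=Rdown(-90,40,-90); z=Q.apply([0,0,1]); g=np.array([.4745,-.146,.070])+.019*z
plan((g+[0,0,.02],Q),(g+[0,0,.001],Q))
```

```text
t 11.6 tcp [ 0.4756 -0.1336  0.2196] rot [-179.9   39.   -89.7] q [-23.  18.  -2. -35. -89.  30.] F [-0.7  0.1  0.2] w 0.0648 g 20.0
scene [265. 132.] 90 [0.35  0.391 0.017]
scene [276. 149.] 25 [0.431 0.335 0.021]
scene [284. 157.] 23 [0.473 0.315 0.023]
scene [310. 158.] 52 [0.558 0.354 0.024]
scene [ 42. 163.] 85 [-0.88   0.099 -0.612]
scene [332. 165.] 9 [0.642 0.363 0.024]
scene [ 23. 182.] 61 [-0.858 -0.049 -0.585]
scene [ 15. 181.] 9 [-0.899 -0.07  -0.583]
scene [  5. 190.] 25 [-0.899 -0.135 -0.585]
scene [ 16. 191.] 9 [-0.844 -0.113 -0.586]
scene [  7. 199.] 55 [-0.848 -0.165 -0.586]
scene [201. 201.] 63 [ 0.333 -0.009  0.042]
[]
side [233. 139.] 15 [0.642 0.361 0.024]
side [213. 150.] 39 [0.554 0.353 0.022]
side [150. 166.] 19 [0.352 0.401 0.019]
side [152. 175.] 9 [0.34  0.356 0.019]
[]
travel [0.1811, 0.0024, 0.2231] dr [0.0002, -0.0027, 0.0006]
travel [0.205, 0.0025, 0.2526] dr [0.0002, -0.0027, 0.0006]
```

All five visible balls are in the caddy and none are outside. Placing the cup in the spare tray.

Request:
jog_arm(
  travel=[
    [0.06,0.002,0.07],
    [0.12,0.002,0.14],
    [0.16,0.002,0.19],
    [0.181,0.002,0.223],
    [0.19,0.002,0.234],
    [0.198,0.002,0.244],
    [0.203,0.002,0.25],
    [0.205,0.002,0.2526],
    [0.205,0.002,0.2526],
    [0.205,0.002,0.2526],
  ],
  dr=[
    [0,-0.0027,0],
    [0,-0.0027,0],
    [0,-0.0027,0],
    [0,-0.0027,0],
    [0,-0.0027,0],
    [0,-0.0027,0],
    [0,-0.0027,0],
    [0,-0.0027,0],
    [0,-0.0027,0],
    [0,-0.0027,0],
  ],
  claw=[0.5,0.5,0.5,0.5,0.5,0.5,0.5,0.5,0.5,0.5],
)

```text
time_s: 13.05
tcp_pos: [0.4745, -0.1345, 0.0561]
eef_rot: [-180.0, 40.0, -89.8]
contact_force: [-0.3, -0.9, -1.2]
gripper_width: 0.0646
gripper_force: 20.0
```

Run:
```python
from h import *
st()
c,P=cap("side"); p=P.reshape(-1,3); m=(abs(p[:,0]-.4745)<.06)&(abs(p[:,1]+.146)<.06)&(p[:,2]>.03)&(p[:,2]<.055); print(m.sum(),circ(p[m],.032,(.4745,-.146)))
```

```text
t 13.05 tcp [ 0.4745 -0.1345  0.0561] rot [-180.    40.   -89.8] q [-24.  29.  -9. -38. -75.  42.] F [-0.3 -0.9 -1.2] w 0.0646 g 20.0
30 [ 0.46943941 -0.14479138]
```

Request:
jog_arm(
  travel=[
    [0.001,0,0.0012],
    [0.002,0,0.0025],
    [0.002,0,0.0025],
    [0.002,0,0.0025],
    [0.002,0,0.0025],
    [0.002,0,0.0025],
    [0.002,0,0.0025],
    [0.002,0,-0.08],
    [0.002,0,-0.2],
    [0.002,0,-0.3],
  ],
  dr=[
    [0,0,0],
    [0,0,0],
    [0,0,0],
    [0,0,0],
    [0,0,0],
    [0,0,0],
    [0,0,0],
    [0,0,0],
    [0,0,0],
    [0,0,0],
  ],
  claw=[0.5,0.5,0.5,1,1,1,1,1,1,1],
)

```text
time_s: 14.35
tcp_pos: [0.4746, -0.2329, 0.1716]
eef_rot: [-180.0, 40.0, -89.8]
contact_force: [1.0, -0.8, -0.6]
gripper_width: 0.0879
gripper_force: 0.0
```

Run:
```python
from h import *
st()
c,P=cap("wrist"); save(c,"w2.png"); p=P.reshape(-1,3); C=c["pixels"].reshape(-1,3)
m=(abs(p[:,0]-.4745)<.06)&(abs(p[:,1]+.146)<.06)&(p[:,2]>.088); print(m.sum(),circ(p[m],.032,(.4745,-.146)),p[m,2].max())
Q=Rdown(-90); plan(([.656,-.0625,.30],Q),([.656,-.0625,.143],Q))
```

```text
t 14.35 tcp [ 0.4746 -0.2329  0.1716] rot [-180.    40.   -89.8] q [-31.  26.   3. -33. -91.  38.] F [ 1.  -0.8 -0.6] w 0.0879 g 0.0
798 [ 0.47581313 -0.14474522] 0.09501105408958752
travel [-0.4269, -0.3626, 0.0333] dr [-0.0006, 0.11, 0.0005]
travel [-0.2267, -0.3611, 0.2752] dr [-0.0006, 0.11, 0.0005]
```

View pics/w2.png

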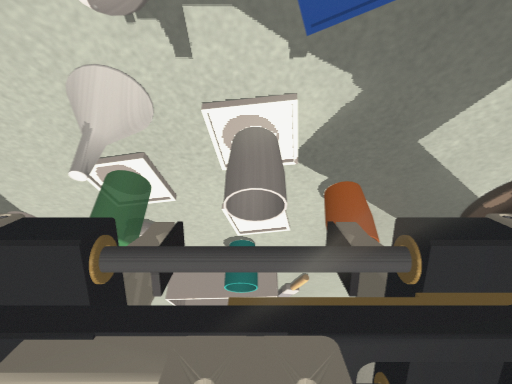

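The cup stands upright in the spare tray. Next is the bottle, gripped by its cap from above.

Request:
jog_arm(
  travel=[
    [-0.08,0,-0.1],
    [-0.167,0,-0.2],
    [-0.25,-0.12,-0.12],
    [-0.34,-0.24,-0.05],
    [-0.427,-0.363,0.033],
    [-0.427,-0.363,0.033],
    [-0.427,-0.363,0.033],
    [-0.427,-0.363,0.033],
    [-0.427,-0.363,0.033],
    [-0.427,-0.363,0.033],
  ],
  dr=[
    [0,0,0],
    [0,0.02,0],
    [0,0.05,0],
    [0,0.08,0],
    [0,0.11,0],
    [0,0.11,0],
    [0,0.11,0],
    [0,0.11,0],
    [0,0.11,0],
    [0,0.11,0],
  ],
  claw=[1,1,1,1,1,1,1,1,1,1],
)

```text
time_s: 15.65
tcp_pos: [0.6552, -0.0587, 0.2953]
eef_rot: [-180.0, 0.4, -90.0]
contact_force: [-0.2, -0.6, 0.4]
gripper_width: 0.0879
gripper_force: 0.0
```

Run:
```python
from h import *
st()
c,P=cap("wrist"); p=P.reshape(-1,3)
m=(np.hypot(p[:,0]-.656,p[:,1]+.0625)<.03)&(p[:,2]>.17)&(p[:,2]<.19); print(m.sum(),p[m].mean(0),np.ptp(p[m],axis=0))
Q=Rdown(-90); plan(([.656,-.0625,.22],Q),([.656,-.0625,.147],Q))
```

```text
t 15.65 tcp [ 0.6552 -0.0587  0.2953] rot [-180.     0.4  -90. ] q [ 12.  17.   5.  -0. -78. -11.] F [-0.2 -0.6  0.4] w 0.0879 g 0.0
769 [ 0.65920534 -0.06350454  0.17890699] [0.03050929 0.03142784 0.01100093]
travel [0.009, -0.0013, 0.1505] dr [-0.0001, 0.0012, 0.0]
travel [0.0102, -0.0012, 0.2965] dr [-0.0001, 0.0012, 0.0]
```

Request:
jog_arm(
  travel=[
    [0.005,-0.002,0.08],
    [0.009,-0.003,0.15],
    [0.009,-0.003,0.22],
    [0.009,-0.003,0.27],
    [0.009,-0.003,0.297],
    [0.009,-0.003,0.297],
    [0.009,-0.003,0.297],
    [0.009,-0.003,0.297],
    [0.009,-0.003,0.297],
    [0.009,-0.003,0.297],
  ],
  dr=[
    [0,0.001,0],
    [0,0.001,0],
    [0,0.001,0],
    [0,0.001,0],
    [0,0.001,0],
    [0,0.001,0],
    [0,0.001,0],
    [0,0.001,0],
    [0,0.001,0],
    [0,0.001,0],
  ],
  claw=[1,1,1,1,1,0.2,0.2,0.2,0.2,0.2],
  newtons=40,
)

```text
time_s: 16.95
tcp_pos: [0.6573, -0.0605, 0.1465]
eef_rot: [-180.0, 0.1, -89.9]
contact_force: [-0.3, 0.8, -0.1]
gripper_width: 0.043
gripper_force: 0.0
```

Request:
jog_arm(
  travel=[
    [0,0,0],
    [0,0,0],
    [0,0,-0.01],
    [0,0,-0.03],
    [0,0,-0.06],
    [0,0,-0.1],
    [0,0,-0.15],
    [0,0,-0.2],
    [0,0,-0.2],
    [0,0,-0.2],
  ],
  dr=[
    [0,0,0],
    [0,0,0],
    [0,0,0],
    [0,0,0],
    [0,0,0],
    [0,0,0],
    [0,0,0],
    [0,0,0],
    [0,0,0],
    [0,0,0],
  ],
  claw=[0.2,0.2,0.2,0.2,0.2,0.2,0.2,0.2,0.2,0.2],
)

```text
time_s: 18.2
tcp_pos: [0.6567, -0.0605, 0.2454]
eef_rot: [179.9, 0.1, -89.9]
contact_force: [-0.6, 0.4, -3.9]
gripper_width: 0.0314
gripper_force: 40.0
```

Run:
```python
from h import *
st()
Q=Rdown(-90); z=r.get_state()["tcp_pos"][2]; plan(([.4645,.039,z],Q))
```

```text
t 18.2 tcp [ 0.6567 -0.0605  0.2454] rot [ 1.799e+02  1.000e-01 -8.990e+01] q [ 12.  19.   0.  -0. -72. -11.] F [-0.6  0.4 -3.9] w 0.0314 g 40.0
travel [-0.1998, 0.3839, 0.0007] dr [0.0001, 0.0003, 0.0003]
```

Request:
jog_arm(
  travel=[
    [-0.02,0.04,0],
    [-0.05,0.1,0],
    [-0.08,0.155,0],
    [-0.11,0.21,0],
    [-0.14,0.27,0],
    [-0.17,0.325,0],
    [-0.19,0.365,0],
    [-0.203,0.384,0],
    [-0.203,0.384,0],
    [-0.203,0.384,0],
  ],
  dr=[
    [0,0,0],
    [0,0,0],
    [0,0,0],
    [0,0,0],
    [0,0,0],
    [0,0,0],
    [0,0,0],
    [0,0,0],
    [0,0,0],
    [0,0,0],
  ],
  claw=[0.2,0.2,0.2,0.2,0.2,0.2,0.2,0.2,0.2,0.2],
)

```text
time_s: 19.45
tcp_pos: [0.4655, 0.0403, 0.246]
eef_rot: [180.0, 0.1, -89.9]
contact_force: [-0.1, 0.1, -4.3]
gripper_width: 0.0316
gripper_force: 40.0
```

Run:
```python
from h import *
st()
for n in ("scene","side"):
    c,P=cap(n); p=P.reshape(-1,3); C=c["pixels"].reshape(-1,3).astype(int)
    m=(np.hypot(p[:,0]-.4645,p[:,1]-.039)<.06)&(p[:,2]>.12)&(p[:,2]<.19); print(n,m.sum(),circ(p[m],.032,(.464,.039)),p[m,2].min())
    m=(abs(p[:,0]-.464)<.09)&(abs(p[:,1]-.039)<.08)&(p[:,2]<.02)&(C.mean(1)>145)&(np.ptp(C,axis=1)<40); print(m.sum(),cv2.minAreaRect(p[m,:2].astype(np.float32)*1000))
Q=Rdown(-90); plan(([.4645,.041,.160],Q),([.4645,.041,.1465],Q))
```

```text
t 19.45 tcp [0.4655 0.0403 0.246 ] rot [ 1.80e+02  1.00e-01 -8.99e+01] q [ 29.  -0. -23.  -0. -68. -29.] F [-0.1  0.1 -4.3] w 0.0316 g 40.0
scene 268 [0.46294461 0.03801312] 0.12150532037099859
89 ((452.4013366699219, 38.2296257019043), (179.30026245117188, 80.28105926513672), 28.25776481628418)
side 488 [0.46435707 0.03799175] 0.12004743157228792
260 ((466.4117736816406, 30.323558807373047), (209.3787384033203, 68.64765930175781), 25.202186584472656)
travel [-0.0014, 0.0019, 0.172] dr [0.0001, 0.0001, 0.0003]
travel [-0.0014, 0.0018, 0.199] dr [0.0001, 0.0001, 0.0003]
```

Bottle hangs at (0.4637, 0.038), over the tray centre. Lowering, releasing and lifting off.

Request:
jog_arm(
  travel=[
    [0,0,0.04],
    [0,0,0.09],
    [-0.001,0.001,0.14],
    [-0.001,0.001,0.17],
    [-0.001,0.001,0.185],
    [-0.001,0.001,0.193],
    [-0.001,0.001,0.198],
    [-0.001,0.001,0.2],
    [-0.001,0.001,0.2],
    [-0.001,0.001,0.2],
  ],
  dr=[
    [0,0,0],
    [0,0,0],
    [0,0,0],
    [0,0,0],
    [0,0,0],
    [0,0,0],
    [0,0,0],
    [0,0,0],
    [0,0,0],
    [0,0,0],
  ],
  claw=[0.2,0.2,0.2,0.2,0.2,0.2,0.2,0.2,0.2,0.2],
)

```text
time_s: 20.8
tcp_pos: [0.4646, 0.0411, 0.1465]
eef_rot: [-180.0, 0.1, -89.9]
contact_force: [0.2, -0.3, -3.1]
gripper_width: 0.0312
gripper_force: 40.0
```

Request:
jog_arm(
  travel=[
    [0,0,0],
    [0,0,0],
    [0,0,0],
    [0,0,0],
    [0,0,0],
    [0,0,-0.02],
    [0,0,-0.08],
    [0,0,-0.16],
    [0,0,-0.25],
    [0,0,-0.3],
  ],
  dr=[
    [0,0,0],
    [0,0,0],
    [0,0,0],
    [0,0,0],
    [0,0,0],
    [0,0,0],
    [0,0,0],
    [0,0,0],
    [0,0,0],
    [0,0,0],
  ],
  claw=[0.2,1,1,1,1,1,1,1,1,1],
)

```text
time_s: 22.05
tcp_pos: [0.4651, 0.0409, 0.2996]
eef_rot: [-179.8, 0.1, -89.9]
contact_force: [0.5, -0.1, -0.3]
gripper_width: 0.0876
gripper_force: 0.0
```

Run:
```python
from h import *
st()
for n in ("scene","side"):
    c,P=cap(n); p=P.reshape(-1,3)
    for z0,z1,ra in((.02,.1,.032),(.155,.18,.016)):
        m=(np.hypot(p[:,0]-.4645,p[:,1]-.039)<.045)&(p[:,2]>z0)&(p[:,2]<z1); print(n,m.sum(),circ(p[m],ra,(.464,.039)),p[m,2].max())
    m=(np.hypot(p[:,0]-.4745,p[:,1]+.145)<.045)&(p[:,2]>.055)&(p[:,2]<.1);print("cup",circ(p[m],.033,(.4745,-.145)))
Q=Rdown(-90); plan(([.475,-.145,.296],Q),([.475,-.145,.05],Q))
```

```text
t 22.05 tcp [0.4651 0.0409 0.2996] rot [-1.798e+02  1.000e-01 -8.990e+01] q [ 29.  -2. -17.  -0. -74. -29.] F [ 0.5 -0.1 -0.3] w 0.0876 g 0.0
scene 258 [0.462134   0.03885353] 0.09983818213102436
scene 73 [0.46343852 0.0391324 ] 0.17999707857130964
cup [ 0.47305958 -0.14504159]
side 449 [0.46361603 0.03900446] 0.09998710993812265
side 151 [0.46412555 0.0389268 ] 0.17998827421728725
cup [ 0.47210373 -0.14492701]
travel [0.3724, -0.0172, 0.0073] dr [-0.0009, 0.0005, 0.0004]
travel [0.3739, -0.0143, 0.4993] dr [-0.0009, 0.0005, 0.0004]
```

Bottle upright at its goal. Fetching the cup from above.

Request:
jog_arm(
  travel=[
    [0.12,-0.005,0.0],
    [0.24,-0.01,0.0],
    [0.36,-0.015,0],
    [0.373,-0.016,0.1],
    [0.373,-0.016,0.2],
    [0.373,-0.016,0.3],
    [0.373,-0.016,0.3],
    [0.373,-0.016,0.3],
    [0.373,-0.016,0.3],
    [0.373,-0.016,0.3],
  ],
  dr=[
    [0,0,0],
    [0,0,0],
    [0,0,0],
    [0,0,0],
    [0,0,0],
    [0,0,0],
    [0,0,0],
    [0,0,0],
    [0,0,0],
    [0,0,0],
  ],
  claw=[1,1,1,1,1,1,1,1,1,1],
)

```text
time_s: 23.4
tcp_pos: [0.4738, -0.1453, 0.1476]
eef_rot: [-179.8, 0.1, -89.9]
contact_force: [-0.4, 0.8, -0.2]
gripper_width: 0.0877
gripper_force: 0.0
```

Run:
```python
from h import *
st()
c,P=cap("wrist"); save(c,"w3.png"); p=P.reshape(-1,3)
m=(np.hypot(p[:,0]-.4735,p[:,1]+.145)<.05)&(p[:,2]>.09)&(p[:,2]<.1); print(m.sum(),circ(p[m],.032,(.4735,-.145)))
Q=Rdown(-90); plan(([.474,-.145,.053],Q))
```

```text
t 23.4 tcp [ 0.4738 -0.1453  0.1476] rot [-1.798e+02  1.000e-01 -8.990e+01] q [  6.   8. -28.  -0. -54.  -5.] F [-0.4  0.8 -0.2] w 0.0877 g 0.0
927 [ 0.47561815 -0.14415547]
travel [-0.0004, -0.0005, 0.1885] dr [-0.0003, 0.0002, 0.0004]
```

View pics/w3.png

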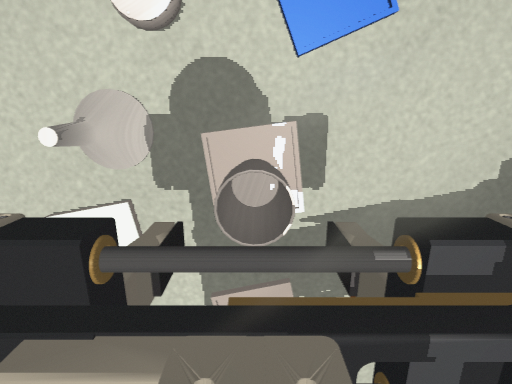

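The cup is empty and centred at (254,205). Gripping and lifting it.

Request:
jog_arm(
  travel=[
    [0,-0.001,0.08],
    [0,-0.001,0.15],
    [0,-0.001,0.188],
    [0,-0.001,0.188],
    [0,-0.001,0.188],
    [0,-0.001,0.188],
    [0,-0.001,0.188],
    [0,-0.001,0.188],
    [0,-0.001,0.188],
    [0,-0.001,0.188],
  ],
  dr=[
    [0,0,0],
    [0,0,0],
    [0,0,0],
    [0,0,0],
    [0,0,0],
    [0,0,0],
    [0,0,0],
    [0,0,0],
    [0,0,0],
    [0,0,0],
  ],
  claw=[1,1,1,1,0.5,0.5,0.5,0.5,0.5,0.5],
  newtons=20,
)

```text
time_s: 24.7
tcp_pos: [0.4741, -0.1453, 0.0529]
eef_rot: [-179.9, 0.1, -89.8]
contact_force: [-0.9, 0.9, 6.0]
gripper_width: 0.0644
gripper_force: 19.9
```

Request:
jog_arm(
  travel=[
    [0,0,0],
    [0,0,-0.05],
    [0,0,-0.12],
    [0,0,-0.2],
    [0,0,-0.3],
    [-0.05,-0.1,-0.3],
    [-0.1,-0.22,-0.3],
    [-0.163,-0.361,-0.3],
    [-0.163,-0.361,-0.3],
    [-0.163,-0.361,-0.3],
  ],
  dr=[
    [0,0,0],
    [0,0,0],
    [0,0,0],
    [0,0,0],
    [0,0,0],
    [0,0,0],
    [0,0,0],
    [0,0,0],
    [0,0,0],
    [0,0,0],
  ],
  claw=[0.5,0.5,0.5,0.5,0.5,0.5,0.5,0.5,0.5,0.5],
)

```text
time_s: 25.95
tcp_pos: [0.6538, -0.0631, 0.2007]
eef_rot: [179.9, 0.1, -89.8]
contact_force: [-0.3, -0.2, -1.2]
gripper_width: 0.0647
gripper_force: 19.9
```

Run:
```python
from h import *
st()
for n in ("scene","side"):
    c,P=cap(n); p=P.reshape(-1,3); C=c["pixels"].reshape(-1,3).astype(int)
    m=(np.hypot(p[:,0]-.6545,p[:,1]+.0635)<.06)&(p[:,2]>.195)&(p[:,2]<.25); print(n,m.sum(),circ(p[m],.033,(.654,-.063)))
    m=(abs(p[:,0]-.6545)<.07)&(abs(p[:,1]+.0635)<.07)&(p[:,2]<.02)&(p[:,2]>.003)&(C.mean(1)>110)&(np.ptp(C,axis=1)<40); print(m.sum(),cv2.minAreaRect(p[m,:2].astype(np.float32)*1000))
Q=Rdown(-90); plan(([.6545,-.0635,.053],Q))
```

```text
t 25.95 tcp [ 0.6538 -0.0631  0.2007] rot [ 1.799e+02  1.000e-01 -8.980e+01] q [ 11.  20.  -4.  -0. -67. -11.] F [-0.3 -0.2 -1.2] w 0.0647 g 19.9
scene 294 [ 0.65165886 -0.06214285]
811 ((658.6239624023438, -63.982269287109375), (137.67005920410156, 102.61528015136719), 9.134360313415527)
side 542 [ 0.64942108 -0.06160575]
892 ((664.8550415039062, -62.94862365722656), (131.39883422851562, 101.763916015625), 10.84193229675293)
travel [-0.0005, -0.0042, 0.2975] dr [0.0002, 0.0002, 0.0003]
```

Request:
jog_arm(
  travel=[
    [0,-0.005,0.1],
    [0.001,-0.005,0.18],
    [0.001,-0.005,0.24],
    [0.001,-0.005,0.27],
    [0.001,-0.005,0.285],
    [0.001,-0.005,0.292],
    [0.001,-0.005,0.296],
    [0.001,-0.005,0.297],
    [0.001,-0.005,0.297],
    [0.001,-0.005,0.297],
  ],
  dr=[
    [0,0,0],
    [0,0,0],
    [0,0,0],
    [0,0,0],
    [0,0,0],
    [0,0,0],
    [0,0,0],
    [0,0,0],
    [0,0,0],
    [0,0,0],
  ],
  claw=[0.5,0.5,0.5,0.5,0.5,0.5,0.5,0.5,0.5,0.5],
)

```text
time_s: 27.3
tcp_pos: [0.6564, -0.0639, 0.0539]
eef_rot: [-180.0, 0.1, -89.9]
contact_force: [0.7, -0.1, -0.9]
gripper_width: 0.0648
gripper_force: 19.9
```

Request:
jog_arm(
  travel=[
    [0,0,0],
    [0,0,0],
    [0,0,0],
    [0,0,0],
    [0,0,0],
    [0,0,-0.03],
    [0,0,-0.1],
    [0,0,-0.2],
    [0,0,-0.3],
    [0,0,-0.35],
  ],
  dr=[
    [0,0,0],
    [0,0,0],
    [0,0,0],
    [0,0,0],
    [0,0,0],
    [0,0,0],
    [0,0,0],
    [0,0,0],
    [0,0,0],
    [0,0,0],
  ],
  claw=[0.5,1,1,1,1,1,1,1,1,1],
)

```text
time_s: 28.55
tcp_pos: [0.6573, -0.0642, 0.2337]
eef_rot: [-179.7, 0.1, -89.9]
contact_force: [0.1, 0.3, -1.3]
gripper_width: 0.0874
gripper_force: 0.0
```

Run:
```python
from h import *
st()
for n in ("scene","side"):
    c,P=cap(n); p=P.reshape(-1,3); C=c["pixels"].reshape(-1,3).astype(int)
    m=(np.hypot(p[:,0]-.655,p[:,1]+.0635)<.06)&(p[:,2]>.055)&(p[:,2]<.1); print(n,m.sum(),circ(p[m],.033,(.654,-.063)),p[m,2].max())
    for d in r.regions_of("scourer0",n):
        q=P[d["pixels"]]; q=q[(q[:,2]>.006)&(q[:,2]<.03)]
        if len(q)>9: print("sc",round(d["conf"],2),np.round(d["extent"]),circ(q[:,:2],.032,np.nanmean(q[:,:2],0)),np.nanmax(q[:,2]))
```

```text
t 28.55 tcp [ 0.6573 -0.0642  0.2337] rot [-1.797e+02  1.000e-01 -8.990e+01] q [ 11.  19.  -1.  -0. -70. -11.] F [ 0.1  0.3 -1.3] w 0.0874 g 0.0
scene 315 [ 0.65443752 -0.0636561 ] 0.09960704403656973
sc 0.71 [197. 312. 216. 330.] [ 0.57167119 -0.32465954] 0.029977252467735305
sc 0.55 [304. 225. 326. 251.] [0.71540731 0.06576059] 0.02996692247806476
side 491 [ 0.65370557 -0.06331606] 0.09645088696863524
sc 0.89 [355. 291. 384. 312.] [ 0.57305018 -0.32492556] 0.029969994845383652
sc 0.75 [297. 171. 316. 189.] [0.67649247 0.03024469] 0.02999373992834009
```

Run:
```python
from h import *
for n in ("scene","side"):
    c,P=cap(n)
    p=P.reshape(-1,3); m=(abs(p[:,0]-.70)<.08)&(abs(p[:,1]-.06)<.06)&(p[:,2]>.008)&(p[:,2]<.05); q=p[m]; print(len(q),np.median(q,0),q.min(0),q.max(0)); t=q[q[:,2]>.031]; print("top",len(t),(t.min(0)+t.max(0))/2,np.ptp(t,axis=0))
    print(circ(q[:,:2],.032,np.median(q[:,:2],0)))
Q=Rdown(-90); plan(([.70,.07,.2],Q))
```

```text
309 [0.71885556 0.0562832  0.031885  ] [0.62057891 0.00738047 0.00812907] [0.74777051 0.09305114 0.04047476]
top 175 [0.71912166 0.06182909 0.03575974] [0.05493466 0.06006388 0.00943004]
[0.71216586 0.06635322]
313 [0.70863366 0.05665359 0.03083151] [0.6840852  0.03062061 0.00806551] [0.7428147  0.09229657 0.03589291]
top 151 [0.71563196 0.06289145 0.03345297] [0.05436548 0.05552912 0.00487986]
[0.71915846 0.06594535]
travel [-0.268, -0.0894, 0.0564] dr [0.0002, 0.0002, 0.0003]
```

Request:
jog_arm(
  travel=[
    [-0.12,-0.06,0],
    [-0.254,-0.12,0],
    [-0.254,-0.12,0.08],
    [-0.254,-0.12,0.08],
    [-0.254,-0.12,0.08],
    [-0.254,-0.12,0.08],
    [-0.254,-0.12,0.08],
    [-0.254,-0.12,0.08],
    [-0.254,-0.12,0.08],
    [-0.254,-0.12,0.08],
  ],
  dr=[
    [0,0,0],
    [0,0,0],
    [0,0,0],
    [0,0,0],
    [0,0,0],
    [0,0,0],
    [0,0,0],
    [0,0,0],
    [0,0,0],
    [0,0,0],
  ],
  claw=[1,1,1,1,1,1,1,1,1,1],
)

```text
time_s: 30.1
tcp_pos: [0.7159, 0.063, 0.1889]
eef_rot: [-180.0, 0.1, -89.9]
contact_force: [-0.4, 0.2, -0.8]
gripper_width: 0.0876
gripper_force: 0.0
```

Run:
```python
from h import *
st()
c,P=cap("wrist"); save(c,"w4.png"); p=P.reshape(-1,3)
m=(np.hypot(p[:,0]-.717,p[:,1]-.063)<.05)&(p[:,2]>.025)&(p[:,2]<.045); t=p[m]; print("wrist top",len(t),(t.min(0)+t.max(0))/2,np.ptp(t,axis=0))
for n in("scene","side"):
    A=np.load(f"/tmp/{n}.npz"); q=A["P"].reshape(-1,3)
    m=(q[:,0]>.7)&(q[:,0]<.9)&(q[:,1]>-.05)&(q[:,1]<.2)&(q[:,2]>.04); q=q[m]
    for x in np.arange(.74,.9,.02):
        b=q[abs(q[:,0]-x)<.01]; 
        if len(b): print(n,x.round(2),len(b),b.min(0).round(3),b.max(0).round(3))
```

```text
t 30.1 tcp [0.7159 0.063  0.1889] rot [-1.80e+02  1.00e-01 -8.99e+01] q [ 20.  26.   4.  -0. -68. -20.] F [-0.4  0.2 -0.8] w 0.0876 g 0.0
wrist top 2051 [0.72079566 0.06394981 0.03030428] [0.06041548 0.06051292 0.01054315]
scene 0.76 32 [0.755 0.173 0.078] [0.77  0.196 0.103]
scene 0.78 40 [0.77  0.174 0.046] [0.79  0.198 0.097]
scene 0.8 4 [0.791 0.192 0.04 ] [0.796 0.198 0.046]
scene 0.86 109 [ 0.862 -0.047  0.071] [0.87  0.198 0.133]
scene 0.88 513 [ 0.87  -0.05   0.108] [0.89  0.2   0.136]
scene 0.9 261 [ 0.89  -0.049  0.111] [0.9   0.199 0.135]
side 0.76 44 [0.754 0.174 0.077] [0.769 0.194 0.097]
side 0.78 17 [0.77  0.176 0.042] [0.786 0.194 0.095]
side 0.8 2 [0.79  0.192 0.04 ] [0.79  0.193 0.044]
side 0.86 575 [ 0.86 -0.05  0.04] [0.87  0.2   0.131]
side 0.88 556 [ 0.87  -0.049  0.043] [0.89  0.199 0.132]
side 0.9 116 [ 0.89  -0.049  0.043] [0.9   0.197 0.132]
```

View pics/w4.png

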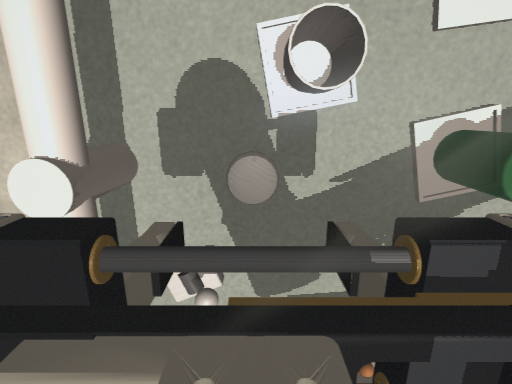

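The scourer is at (252,178) in the wrist view, centred, with the rail clear to the left. Grasping it.

Request:
jog_arm(
  travel=[
    [0,-0.005,0.11],
    [0,-0.005,0.21],
    [0,-0.005,0.29],
    [0,-0.005,0.34],
    [0,-0.005,0.362],
    [0,-0.005,0.362],
    [0,-0.005,0.362],
    [0,-0.005,0.362],
    [0,-0.005,0.362],
    [0,-0.005,0.362],
  ],
  dr=[
    [0,0,0],
    [0,0,0],
    [0,0,0],
    [0,0,0],
    [0,0,0],
    [0,0,0],
    [0,0,0],
    [0,0,0],
    [0,0,0],
    [0,0,0],
  ],
  claw=[1,1,1,1,1,1,0.5,0.5,0.5,0.5],
  newtons=25,
)

```text
time_s: 31.4
tcp_pos: [0.7188, 0.0634, 0.0088]
eef_rot: [-179.9, 0.1, -89.9]
contact_force: [-1.0, 0.4, 4.6]
gripper_width: 0.0636
gripper_force: 25.0
```

Request:
jog_arm(
  travel=[
    [0,0,0],
    [0,0,-0.1],
    [0,0,-0.2],
    [0,0,-0.32],
    [0,0,-0.44],
    [0,0,-0.54],
    [0,0,-0.54],
    [0,0,-0.54],
    [0,0,-0.54],
    [0,0,-0.54],
  ],
  dr=[
    [0,0,0],
    [0,0,0],
    [0,0,0],
    [0,0,0],
    [0,0,0],
    [0,0,0],
    [0,0,0],
    [0,0,0],
    [0,0,0],
    [0,0,0],
  ],
  claw=[0.5,0.5,0.5,0.5,0.5,0.5,0.5,0.5,0.5,0.5],
)

```text
time_s: 32.65
tcp_pos: [0.7181, 0.0629, 0.2763]
eef_rot: [179.9, 0.0, -89.9]
contact_force: [0.0, -0.0, 0.1]
gripper_width: 0.0638
gripper_force: 25.0
```

Run:
```python
from h import *
st()
# caddy interior: balls positions to pick drop spot, closing axis along caddy y (~world x, yaw 5.7)
Q=Rdown(-90+5.7); plan(([.59,.30,.275],Q),([.59,.30,.10],Q))
```

```text
t 32.65 tcp [0.7181 0.0629 0.2763] rot [179.9   0.  -89.9] q [ 20.  24.  12.  -0. -78. -20.] F [ 0.  -0.   0.1] w 0.0638 g 25.0
travel [-0.4748, 0.2551, 0.0034] dr [0.0003, 0.0001, -0.0155]
travel [-0.4746, 0.2543, 0.3534] dr [0.0003, 0.0001, -0.0155]
```

Request:
jog_arm(
  travel=[
    [-0.1,0.05,0],
    [-0.2,0.1,0],
    [-0.3,0.15,0],
    [-0.4,0.2,0],
    [-0.502,0.244,0.003],
    [-0.502,0.244,0.1],
    [-0.502,0.244,0.2],
    [-0.502,0.244,0.3],
    [-0.502,0.244,0.36],
    [-0.502,0.244,0.383],
  ],
  dr=[
    [0,0,-0.003],
    [0,0,-0.006],
    [0,0,-0.01],
    [0,0,-0.013],
    [0,0,-0.0155],
    [0,0,-0.0155],
    [0,0,-0.0155],
    [0,0,-0.0155],
    [0,0,-0.0155],
    [0,0,-0.0155],
  ],
  claw=[0.5,0.5,0.5,0.5,0.5,0.5,0.5,0.5,0.5,0.5],
)

```text
time_s: 33.9
tcp_pos: [0.5948, 0.313, 0.0839]
eef_rot: [179.8, -0.1, -84.3]
contact_force: [0.4, -0.5, 0.2]
gripper_width: 0.0636
gripper_force: 25.0
```

Run:
```python
from h import *
st()
Q=Rdown(-90+5.7); plan(([.595,.3135,.085],Q),([.595,.3135,.3],Q))
c,P=cap("scene"); save(c,"d1.png",(250,80,370,200),4)
```

```text
t 33.9 tcp [0.5948 0.313  0.0839] rot [ 1.798e+02 -1.000e-01 -8.430e+01] q [ 44.  27.  -9.  -0. -54. -39.] F [ 0.4 -0.5  0.2] w 0.0636 g 25.0
travel [-0.0009, -0.0004, -0.0021] dr [0.0005, -0.0002, 0.0]
travel [-0.0004, 0.001, -0.4321] dr [0.0005, -0.0002, 0.0]
```

View pics/d1.png

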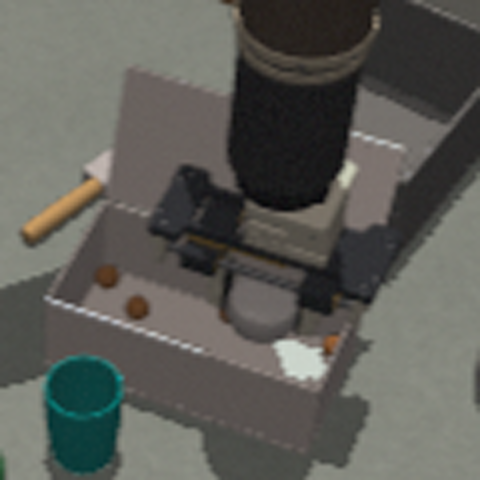

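Request:
jog_arm(
  travel=[
    [0,0,0],
    [0,0,0],
    [0,0,0],
    [0,0,0],
    [0,0,-0.05],
    [0,0,-0.15],
    [0,0,-0.27],
    [0,0,-0.39],
    [0,0,-0.43],
    [0.1,0,-0.43],
  ],
  dr=[
    [0,0,0],
    [0,0,0],
    [0,0,0],
    [0,0,0],
    [0,0,0],
    [0,0,0],
    [0,0,0],
    [0,0,0],
    [0,0,0],
    [0,0,0],
  ],
  claw=[0.8,0.8,0.8,0.8,0.8,0.8,0.8,0.8,1,1],
)

```text
time_s: 35.2
tcp_pos: [0.6013, 0.266, 0.3038]
eef_rot: [-179.8, 0.2, -84.1]
contact_force: [0.7, -1.2, -0.4]
gripper_width: 0.0839
gripper_force: 0.0
```

Run:
```python
from h import *
st()
for n in ("scene","side"):
    c,P=cap(n); p=P.reshape(-1,3)
    m=(np.hypot(p[:,0]-.572,p[:,1]+.325)<.06)&(p[:,2]>.008)&(p[:,2]<.03); print("sc1",m.sum(),circ(p[m],.032,(.572,-.325)))
    for d in r.regions_of("scourer0",n): print(d["conf"],np.nanmedian(P[d["pixels"]],0).round(3))
Q=Rdown(-90); plan(([.59,.0,.3],Q),([.572,-.325,.16],Q))
```

```text
t 35.2 tcp [0.6013 0.266  0.3038] rot [-179.8    0.2  -84.1] q [ 41.  17.   5.  -0. -78. -35.] F [ 0.7 -1.2 -0.4] w 0.0839 g 0.0
sc1 123 [ 0.56966044 -0.32524095]
0.86 [ 0.573 -0.329  0.032]
0.7 [0.588 0.315 0.038]
sc1 228 [ 0.57305332 -0.3254137 ]
0.84 [ 0.564 -0.329  0.031]
0.67 [0.585 0.32  0.036]
travel [0.5215, 0.0734, 0.0034] dr [-0.0001, 0.0003, 0.0156]
travel [1.1654, 0.1733, 0.2821] dr [-0.0001, 0.0003, 0.0156]
```

Request:
jog_arm(
  travel=[
    [0.12,0.01,0],
    [0.24,0.02,0],
    [0.36,0.04,0],
    [0.48,0.06,0],
    [0.6,0.08,0],
    [0.72,0.1,0],
    [0.84,0.13,0],
    [0.95,0.15,0],
    [0.95,0.15,0],
    [0.95,0.15,0],
  ],
  dr=[
    [0,0,0.003],
    [0,0,0.006],
    [0,0,0.01],
    [0,0,0.013],
    [0,0,0.0156],
    [0,0,0.0156],
    [0,0,0.0156],
    [0,0,0.0156],
    [0,0,0.0156],
    [0,0,0.0156],
  ],
  claw=[1,1,1,1,1,1,1,1,1,1],
)

```text
time_s: 36.65
tcp_pos: [0.5737, -0.2159, 0.3006]
eef_rot: [180.0, 0.1, -89.9]
contact_force: [0.3, -0.7, -0.3]
gripper_width: 0.0873
gripper_force: 0.0
```

Run:
```python
from h import *
st()
c,P=cap("wrist"); p=P.reshape(-1,3)
m=(np.hypot(p[:,0]-.572,p[:,1]+.325)<.05)&(p[:,2]>.025)&(p[:,2]<.045); t=p[m]; print("wrist top",len(t),(t.min(0)+t.max(0))/2,np.ptp(t,axis=0))
Q=Rdown(-90); plan(([.572,-.325,.15],Q),([.572,-.325,.008],Q))
```

```text
t 36.65 tcp [ 0.5737 -0.2159  0.3006] rot [ 1.80e+02  1.00e-01 -8.99e+01] q [ -2.  13.  -1.  -0. -77.   3.] F [ 0.3 -0.7 -0.3] w 0.0873 g 0.0
wrist top 1458 [ 0.57516383 -0.32546249  0.03005214] [0.0603152  0.06060095 0.01010116]
travel [0.2198, 0.004, 0.3012] dr [0.0, 0.0002, 0.0004]
travel [0.2202, 0.004, 0.5852] dr [0.0, 0.0002, 0.0004]
```

Request:
jog_arm(
  travel=[
    [0.12,0.003,0],
    [0.22,0.003,0.05],
    [0.22,0.003,0.17],
    [0.22,0.003,0.29],
    [0.22,0.003,0.4],
    [0.22,0.003,0.5],
    [0.22,0.003,0.56],
    [0.22,0.003,0.585],
    [0.22,0.003,0.585],
    [0.22,0.003,0.585],
  ],
  dr=[
    [0,0,0],
    [0,0,0],
    [0,0,0],
    [0,0,0],
    [0,0,0],
    [0,0,0],
    [0,0,0],
    [0,0,0],
    [0,0,0],
    [0,0,0],
  ],
  claw=[1,1,1,1,1,1,1,1,1,1],
)

```text
time_s: 37.95
tcp_pos: [0.5736, -0.3258, 0.01]
eef_rot: [-179.9, 0.0, -89.9]
contact_force: [0.4, 0.1, 0.4]
gripper_width: 0.088
gripper_force: 0.0
```

Request:
jog_arm(
  travel=[
    [0,0,0],
    [0,0,0],
    [0,0,0],
    [0,0,0],
    [0,0,-0.1],
    [0,0,-0.22],
    [0,0,-0.34],
    [0,0,-0.46],
    [0,0,-0.55],
    [0,0,-0.58],
  ],
  dr=[
    [0,0,0],
    [0,0,0],
    [0,0,0],
    [0,0,0],
    [0,0,0],
    [0,0,0],
    [0,0,0],
    [0,0,0],
    [0,0,0],
    [0,0,0],
  ],
  claw=[0.5,0.5,0.5,0.5,0.5,0.5,0.5,0.5,0.5,0.5],
)

```text
time_s: 39.2
tcp_pos: [0.5729, -0.3267, 0.302]
eef_rot: [-179.7, -0.0, -89.9]
contact_force: [0.3, 0.4, -1.6]
gripper_width: 0.0639
gripper_force: 25.0
```

Run:
```python
from h import *
st()
Q=Rdown(-90+5.7); plan(([.56,.10,.3],Q),([.485,.3025,.3],Q),([.485,.3025,.085],Q))
```

```text
t 39.2 tcp [ 0.5729 -0.3267  0.302 ] rot [-179.7   -0.   -89.9] q [-13.  17.   5.  -0. -78.  13.] F [ 0.3  0.4 -1.6] w 0.0639 g 25.0
travel [-0.8534, 0.0245, 0.0036] dr [-0.0008, -0.0001, -0.0156]
travel [-1.2587, 0.1738, 0.0027] dr [-0.0008, -0.0001, -0.0156]
travel [-1.2589, 0.1759, 0.4327] dr [-0.0008, -0.0001, -0.0156]
```

Request:
jog_arm(
  travel=[
    [-0.1,0,0],
    [-0.22,0.005,0],
    [-0.34,0.01,0],
    [-0.46,0.015,0],
    [-0.58,0.02,0],
    [-0.7,0.025,0],
    [-0.82,0.03,0],
    [-0.92,0.05,0],
    [-0.98,0.07,0],
    [-0.98,0.07,0],
  ],
  dr=[
    [0,0,0],
    [0,0,-0.003],
    [0,0,-0.006],
    [0,0,-0.01],
    [0,0,-0.013],
    [0,0,-0.0156],
    [0,0,-0.0156],
    [0,0,-0.0156],
    [0,0,-0.0156],
    [0,0,-0.0156],
  ],
  claw=[0.5,0.5,0.5,0.5,0.5,0.5,0.5,0.5,0.5,0.5],
)

```text
time_s: 40.45
tcp_pos: [0.5353, 0.1656, 0.2977]
eef_rot: [179.9, 0.0, -84.1]
contact_force: [-0.4, 0.1, -1.2]
gripper_width: 0.0633
gripper_force: 25.0
```

Run:
```python
from h import *
st()
Q=Rdown(-90+5.7); plan(([.485,.3025,.3],Q),([.485,.3025,.085],Q))
```

```text
t 40.45 tcp [0.5353 0.1656 0.2977] rot [179.9   0.  -84.1] q [ 37.   8.  -7.  -0. -75. -31.] F [-0.4  0.1 -1.2] w 0.0633 g 25.0
travel [-0.2827, 0.0721, -0.0042] dr [0.0003, 0.0001, 0.0005]
travel [-0.2823, 0.0713, 0.4258] dr [0.0003, 0.0001, 0.0005]
```

Request:
jog_arm(
  travel=[
    [-0.1,0.025,0],
    [-0.2,0.05,0],
    [-0.283,0.072,0],
    [-0.283,0.072,0.1],
    [-0.283,0.072,0.2],
    [-0.283,0.072,0.3],
    [-0.283,0.072,0.38],
    [-0.283,0.072,0.425],
    [-0.283,0.072,0.425],
    [-0.283,0.072,0.425],
  ],
  dr=[
    [0,0,0],
    [0,0,0],
    [0,0,0],
    [0,0,0],
    [0,0,0],
    [0,0,0],
    [0,0,0],
    [0,0,0],
    [0,0,0],
    [0,0,0],
  ],
  claw=[0.5,0.5,0.5,0.5,0.5,0.5,0.5,0.5,0.5,0.5],
)

```text
time_s: 41.7
tcp_pos: [0.4871, 0.3012, 0.0873]
eef_rot: [-180.0, 0.1, -84.3]
contact_force: [-0.7, 1.1, -0.6]
gripper_width: 0.0636
gripper_force: 25.0
```

Request:
jog_arm(
  travel=[
    [0,0,0],
    [0,0,0],
    [0,0,0],
    [0,0,0],
    [0,0,-0.05],
    [0,0,-0.15],
    [0,0,-0.27],
    [0,0,-0.39],
    [0,0,-0.5],
    [0,0,-0.5],
  ],
  dr=[
    [0,0,0],
    [0,0,0],
    [0,0,0],
    [0,0,0],
    [0,0,0],
    [0,0,0],
    [0,0,0],
    [0,0,0],
    [0,0,0],
    [0,0,0],
  ],
  claw=[0.8,0.8,0.8,0.8,0.8,0.8,0.8,0.8,0,0],
)

```text
time_s: 42.95
tcp_pos: [0.488, 0.302, 0.342]
eef_rot: [-179.6, 0.4, -84.3]
contact_force: [0.9, 0.5, -1.3]
gripper_width: 0.0557
gripper_force: 0.0
```

Run:
```python
from h import *
st()
for n in ("scene","side"):
    c,P=cap(n); p=P.reshape(-1,3)
    u=p-[.54,.308,0]; a=np.radians(5.7); lx=u[:,0]*np.cos(a)+u[:,1]*np.sin(a); ly=-u[:,0]*np.sin(a)+u[:,1]*np.cos(a)
    m=(abs(lx)<.115)&(abs(ly)<.055)&(p[:,2]<.15); print(n,m.sum(),"max z inside",np.percentile(p[m,2],[50,95,99.5]).round(3))
    for d in r.regions_of("scourer0",n): print(d["conf"],np.nanmedian(P[d["pixels"]],0).round(3))
    im=cv2.resize(c["pixels"][70:220,140:360,::-1] if n=="side" else c["pixels"][70:220,230:380,::-1],(400,400)); L=im if n=="scene" else np.hstack([L,im])
    # lid profile & things behind at z>.1
    for z in(.1,.15,.2):
        m=(abs(p[:,0]-.53)<.04)&(abs(p[:,2]-z)<.006)&(p[:,1]>.33)&(p[:,1]<.8); print(z,np.percentile(p[m,1],[5,50,95]).round(3) if m.sum() else"")
    m=(p[:,0]>.38)&(p[:,0]<.75)&(p[:,1]>.43)&(p[:,1]<.62)&(p[:,2]>.03)&(p[:,2]<.35); q=p[m]; print("behind",len(q),np.percentile(q,[1,50,99],axis=0).round(3).tolist())
cv2.imwrite("pics/d2.png",L)
```

```text
t 42.95 tcp [0.488 0.302 0.342] rot [-179.6    0.4  -84.3] q [ 51.   8.  -2.   0. -80. -46.] F [ 0.9  0.5 -1.3] w 0.0557 g 0.0
scene 726 max z inside [0.029 0.056 0.061]
0.64 [0.49  0.298 0.05 ]
0.49 [0.591 0.316 0.037]
0.1 [0.369 0.546 0.713]
0.15 [0.385 0.393 0.4  ]
0.2 [0.404 0.408 0.416]
behind 463 [[0.492, 0.453, 0.033], [0.647, 0.559, 0.088], [0.66, 0.619, 0.182]]
side 487 max z inside [0.036 0.055 0.059]
0.68 [0.482 0.301 0.049]
0.43 [0.582 0.322 0.036]
0.27 [0.524 0.394 0.155]
0.1 [0.372 0.38  0.714]
0.15 [0.386 0.393 0.4  ]
0.2 [0.405 0.41  0.415]
behind 72 [[0.494, 0.557, 0.085], [0.5, 0.599, 0.113], [0.656, 0.619, 0.122]]
```

View pics/d2.png

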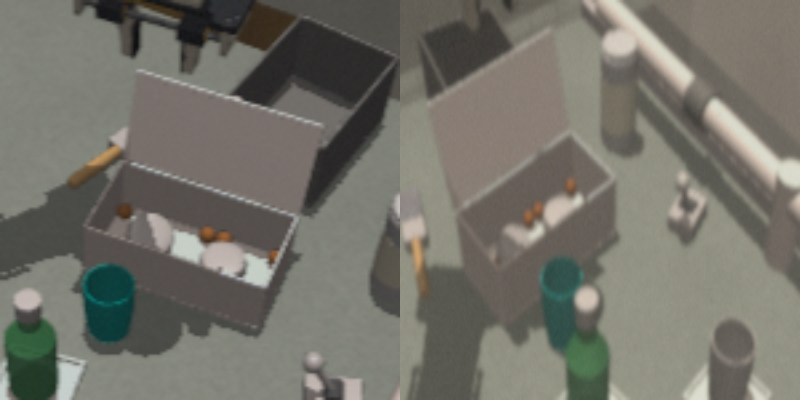

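Both scourers and the balls are in the caddy, all below the rim; the lid's top edge is at about z 0.21, y 0.41. I'll shut the lid from behind with closed fingers at x ≈ 0.465, beside the knob and clear of the dark box.

Run:
```python
from h import *
Q=Rdown(-90+5.7); plan(([.465,.455,.33],Q),([.465,.455,.185],Q),([.465,.32,.185],Q))
```

```text
travel [-0.3115, 0.0109, 0.0104] dr [0.0003, 0.0, 0.0]
travel [-0.3115, 0.0104, 0.3004] dr [0.0003, 0.0, 0.0]
travel [-0.0428, 0.0372, 0.3005] dr [0.0003, 0.0, 0.0]
```

Request:
jog_arm(
  travel=[
    [-0.1,0.004,0],
    [-0.2,0.008,0],
    [-0.311,0.01,0],
    [-0.311,0.01,0],
    [-0.311,0.01,0.08],
    [-0.311,0.01,0.16],
    [-0.311,0.01,0.24],
    [-0.311,0.01,0.28],
    [-0.311,0.01,0.3],
    [-0.311,0.01,0.3],
  ],
  dr=[
    [0,0,0],
    [0,0,0],
    [0,0,0],
    [0,0,0],
    [0,0,0],
    [0,0,0],
    [0,0,0],
    [0,0,0],
    [0,0,0],
    [0,0,0],
  ],
  claw=[0,0,0,0,0,0,0,0,0,0],
)

```text
time_s: 44.4
tcp_pos: [0.466, 0.4547, 0.1861]
eef_rot: [180.0, -0.0, -84.3]
contact_force: [0.1, -0.0, 0.3]
gripper_width: 0.0004
gripper_force: 0.0
```

Request:
jog_arm(
  travel=[
    [0.03,0.003,0],
    [0.06,0.006,0],
    [0.09,0.009,0],
    [0.12,0.012,0],
    [0.15,0.015,0],
    [0.18,0.018,0],
    [0.21,0.021,0],
    [0.24,0.024,0],
    [0.27,0.027,0],
    [0.27,0.027,0],
  ],
  dr=[
    [0,0,0],
    [0,0,0],
    [0,0,0],
    [0,0,0],
    [0,0,0],
    [0,0,0],
    [0,0,0],
    [0,0,0],
    [0,0,0],
    [0,0,0],
  ],
  claw=[0,0,0,0,0,0,0,0,0,0],
)

```text
time_s: 45.65
tcp_pos: [0.466, 0.3184, 0.1868]
eef_rot: [-180.0, 0.1, -84.3]
contact_force: [-0.0, 0.5, -1.1]
gripper_width: 0.0003
gripper_force: 0.0
```

Request:
jog_arm(
  travel=[
    [0,0,-0.1],
    [0,0,-0.2],
    [0,0,-0.3],
    [0,0,-0.3],
    [0,0,-0.3],
    [0,0,-0.3],
    [0,0,-0.3],
    [0,0,-0.3],
    [0,0,-0.3],
    [0,0,-0.3],
  ],
  dr=[
    [0,0,0],
    [0,0,0],
    [0,0,0],
    [0,0,0],
    [0,0,0],
    [0,0,0],
    [0,0,0],
    [0,0,0],
    [0,0,0],
    [0,0,0],
  ],
  claw=[0,0,0,0,0,0,0,0,0,0],
)

```text
time_s: 46.9
tcp_pos: [0.466, 0.3194, 0.3366]
eef_rot: [-180.0, 0.1, -84.3]
contact_force: [-0.6, 0.6, 0.2]
gripper_width: 0.0002
gripper_force: 0.0
```

Run:
```python
from h import *
st()
for n in ("scene","side"):
    c,P=cap(n); p=P.reshape(-1,3)
    for x,y in((.54,.25),(.46,.25),(.62,.27),(.60,.36)):
        m=(np.hypot(p[:,0]-x,p[:,1]-y)<.012)&(p[:,2]<.3); print(n,x,y,m.sum(),np.nanmedian(p[m,2]).round(4))
    for nm,x,y,ra in(("cup",.6545,-.0635,.033),("bottle",.464,.039,.032)):
        m=(np.hypot(p[:,0]-x,p[:,1]-y)<.05)&(p[:,2]>.055)&(p[:,2]<.1); print(nm,circ(p[m],ra,(x,y)))
    im=cv2.resize(c["pixels"][...,::-1],(400,300)); L=im if n=="scene" else np.hstack([L,im])
cv2.imwrite("pics/e1.png",L)
```

```text
t 46.9 tcp [0.466  0.3194 0.3366] rot [-1.80e+02  1.00e-01 -8.43e+01] q [ 54.   7.  -3.  -0. -80. -49.] F [-0.6  0.6  0.2] w 0.0002 g 0.0
scene 0.54 0.25 124 0.0671
scene 0.46 0.25 34 0.0974
scene 0.62 0.27 34 0.0971
scene 0.6 0.36 28 0.0973
cup [ 0.65431732 -0.06364181]
bottle [0.46217398 0.03874507]
side 0.54 0.25 110 0.0867
side 0.46 0.25 38 0.0966
side 0.62 0.27 28 0.0957
side 0.6 0.36 23 0.0957
cup [ 0.65367787 -0.06323814]
bottle [0.46361893 0.03895062]
```

View pics/e1.png

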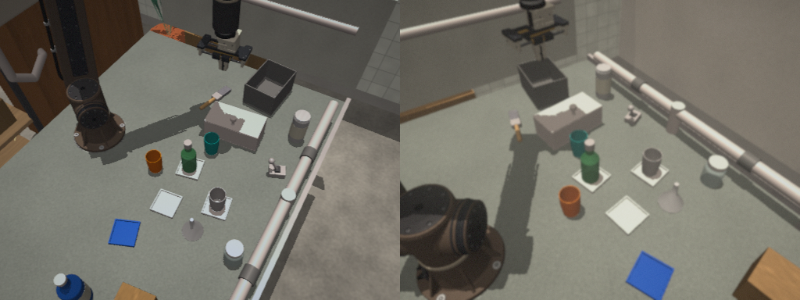

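The lid lies flat at z ≈ 0.096 on both edges; the cup and bottle are in each other's trays and the spare tray is empty. One last check for stray scourers or balls in areas that were hidden before.

Run:
```python
from h import *
for n in ("scene","side","wrist"):
    c,P=cap(n)
    for t in("scourer0","ball0"):
        for d in r.regions_of(t,n): print(n,t,round(d["conf"],2),np.round(d["extent"]),np.nanmedian(P[d["pixels"]],0).round(3))
save(c,"w5.png")
```

```text
scene scourer0 0.15 [258. 132. 337. 177.] [0.549 0.302 0.098]
```

View pics/w5.png

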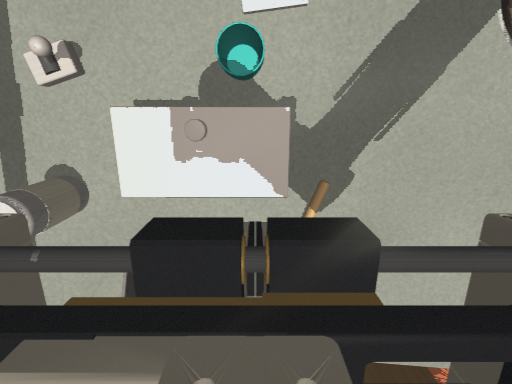

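The wrist view shows the lid fully shut (centre at (200,150)), with no stray scourers or balls around it. Handing in.

```bash
python3 -c "
from plant import r
print(r.close_job())"
```

```text
the job is handed in; nothing more can be done
None
```

I handed the job in after about 47 s of robot time: by the cameras all five visible balls and both scourers are in the caddy with its lid shut, cup and bottle have swapped trays, and the spare tray is empty; the hand-in gave back no verdict.

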